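# Load the bottle shaker and clamp its retaining bar

## Task

Get the bottle shaker ready to run: take whatever flasks were left on its platform and stand them upright in the grey glassware tray, and stand every white sample bottle from the mat upright in the steel channel on the platform. Then swing the retaining bar over the bottles until its slot is fully home round the second bolt, under the black knob, and only then tighten that knob clockwise until it slips and clicks - one or two clicks, no more - and let go. Leave the reagent bottle and the beaker on the bench where they stand.

Things in the scene. Friction and masses are not known exactly. Their poses are not given: they have to be found in the camera images.
- shaker: Bottle shaker, white and blue housing, aluminium platform 300 x 320 mm whose top face is 84 mm above the bench, with a lip 11 mm high round its edge. Fixed. Origin: centre of its underside on the bench; x and y along the platform's sides, z up. Channel, bolts and bar pivot are on its -x half (robot side); flasks start on the other half.
- channel (a point): Centre of the floor of the straight steel channel in which the bottles stand in a row: 56 mm wide inside along x, 226 mm long inside along y, sides and ends 26 mm high; the floor is the platform's top face. Axes parallel to the shaker's. Room for four bottles side by side at 56 mm spacing (y = -84, -28, 28 and 84 mm).
- retaining_bar (a joint): Flat steel bar 24 mm wide, 5 mm thick, turning level about a loose bolt (point bar_pivot). Rad: 0 = home, along the channel over the caps, slot round the second bolt; grows as it opens counter-clockwise from above, towards the shaker's +x; stop at 1.9. Starts at 1.35 to 1.75, stays where left (1 N at the handle moves it). Underside 68 mm above the platform: passes 4 mm over upright bottles' caps, hits flasks.
- bar_pivot (a point): On the axis of the bar's pivot bolt, at the bar's underside, 135 mm from the channel's centre along +y. The bolt is 270 mm from the second bolt.
- bar_grip (a point): Middle of the bar's upright black handle, a round post 18 mm in diameter and 33 mm tall (its top is 17 mm above this point, the bar's top face 21 mm below it), 145 mm from the pivot bolt; it moves with the bar on an arc of that radius.
- clamp_screw (a joint): Clamp screw under the knob, on the second bolt at the channel's -y end. Rad: 0 slack, grows clockwise from above; 5.8 = tight, where it stops dead. Starts at 0.4 to 2.0. Turns with the knob (drag 0.03 N m), does not visibly sink. Its steel end, 15 mm wide with a black line, shows in the knob's top. To be tightened only after the bar is home.
- clamp_knob (a joint): Slip of the torque-limiting knob on its screw, rad, 0 at the start. Once the screw is tight, turning on clockwise makes the knob slip at about 0.3 N m and this value grow, steadily: one click is 20 degrees (0.35), two are 0.70. Turned back, the knob takes the screw with it. To the eye, the white line on the knob's top moves past the black line on the screw's end.
- knob_grip (a point): On the axis of the knob, 19 mm above its underside and 13 mm below its top face. The knob is a fluted black cylinder 42 mm in diameter and 32 mm tall, its top 111 mm above the platform; its underside stands 6 mm above the bar's top when the bar is home.
- glass_tray: Fixed grey plastic tray for used glassware, 300 x 180 mm, 45 mm high, walls and floor 5 mm thick. Origin: centre of its underside; x along its 300 mm length. It stands on one side of the shaker, the sample mat on the other.
- glass_tray_in (a point): Centre of the tray's inner floor (290 x 170 mm inside), axes parallel to the tray's.
- sample_mat: Fixed black rubber mat, 260 x 200 mm, 4 mm thick, on which the bottles stand at the start. Origin: centre of its underside.
- bottle1: Squat white wide-mouth plastic sample bottle, capped, 64 mm tall: body 46 mm in diameter up to 44 mm, ribbed screw cap 48 mm in diameter from 46 to 64 mm; about 0.09 kg. Stands at the start on the sample mat. Origin: centre of its underside, z up its axis. Three or four of the four are present; an absent one reads None.
- bottle2: Squat white wide-mouth plastic sample bottle, capped, 64 mm tall: body 46 mm in diameter up to 44 mm, ribbed screw cap 48 mm in diameter from 46 to 64 mm; about 0.09 kg. Stands at the start on the sample mat. Origin: centre of its underside, z up its axis. Three or four of the four are present; an absent one reads None.
- bottle3: Squat white wide-mouth plastic sample bottle, capped, 64 mm tall: body 46 mm in diameter up to 44 mm, ribbed screw cap 48 mm in diameter from 46 to 64 mm; about 0.09 kg. Stands at the start on the sample mat. Origin: centre of its underside, z up its axis. Three or four of the four are present; an absent one reads None.
- bottle4: Squat white wide-mouth plastic sample bottle, capped, 64 mm tall: body 46 mm in diameter up to 44 mm, ribbed screw cap 48 mm in diameter from 46 to 64 mm; about 0.09 kg. Stands at the start on the sample mat. Origin: centre of its underside, z up its axis. Three or four of the four are present; an absent one reads None.
- flask1: Stoppered conical glass flask, 150 mm tall with its black stopper, base 83 mm in diameter, straight neck 33 mm in diameter from 98 to 135 mm above its base, rim 38 mm to 138 mm; about 0.13 kg. Stands at the start on the shaker's platform, in the bar's way. Origin: centre of its underside, z up. One or two are present; an absent one reads None.
- flask2: Stoppered conical glass flask, 150 mm tall with its black stopper, base 83 mm in diameter, straight neck 33 mm in diameter from 98 to 135 mm above its base, rim 38 mm to 138 mm; about 0.13 kg. Stands at the start on the shaker's platform, in the bar's way. Origin: centre of its underside, z up. One or two are present; an absent one reads None.
- reagent_bottle: Bystander: amber glass bottle with a blue cap, 70 mm in diameter, 140 mm tall, on the bench beyond the work. Not to be moved. Origin: centre of its underside.
- beaker: Bystander: empty glass beaker, 66 mm in diameter, 85 mm tall, on the bench beyond the work. Not to be moved. Origin: centre of its underside.
Mind the look-alikes: they are no part of the job. Leave any green look-alike of the flask1 alone.

How it is judged:
On the way, in this order (a step that is already met when the one before it is completed fails the run):
1. every flask stands in the glassware tray and every bottle stands in the channel, while the bar is still open (x of flask1 in the frame of glass_tray_in between -0.125 and 0.125 m and y of flask1 in the frame of glass_tray_in between -0.07 and 0.07 m and z of flask1 in the frame of glass_tray_in between -0.004 and 0.006 m and angle between each of flask1, flask2's own z axis and vertical below 0.12 rad and x of flask2 in the frame of glass_tray_in between -0.125 and 0.125 m and y of flask2 in the frame of glass_tray_in between -0.07 and 0.07 m and z of flask2 in the frame of glass_tray_in between -0.004 and 0.006 m and x of bottle1 in the frame of channel between -0.01 and 0.01 m and y of bottle1 in the frame of channel between -0.1 and 0.1 m and z of bottle1 in the frame of channel between -0.004 and 0.005 m and angle between each of bottle1, bottle2, bottle3, bottle4's own z axis and vertical below 0.1 rad and x of bottle2 in the frame of channel between -0.01 and 0.01 m and y of bottle2 in the frame of channel between -0.1 and 0.1 m and z of bottle2 in the frame of channel between -0.004 and 0.005 m and x of bottle3 in the frame of channel between -0.01 and 0.01 m and y of bottle3 in the frame of channel between -0.1 and 0.1 m and z of bottle3 in the frame of channel between -0.004 and 0.005 m and x of bottle4 in the frame of channel between -0.01 and 0.01 m and y of bottle4 in the frame of channel between -0.1 and 0.1 m and z of bottle4 in the frame of channel between -0.004 and 0.005 m and value of joint retaining_bar above 0.6 rad), for 0.2 s.
2. the retaining bar is swung home, its slot round the second bolt (value of joint retaining_bar below 0.03 rad), for 0.2 s.
3. the screw is tight and the knob has clicked (value of joint clamp_screw above 5.7 rad and value of joint clamp_knob between 0.3 and 1 rad and value of joint retaining_bar below 0.03 rad), for 0.2 s.
At the end, for the whole second after the job is handed in: All flasks present upright (0.12 rad) on the tray floor; all bottles present upright (0.1 rad) on the channel floor; bar within 0.03 rad of home; screw within 0.1 rad of its stop; knob slipped by 0.3 to 1.0 rad (one or two clicks) (all of step 3 and x of flask1 in the frame of glass_tray_in between -0.125 and 0.125 m and y of flask1 in the frame of glass_tray_in between -0.07 and 0.07 m and z of flask1 in the frame of glass_tray_in between -0.004 and 0.006 m and angle between each of flask1, flask2's own z axis and vertical below 0.12 rad and x of flask2 in the frame of glass_tray_in between -0.125 and 0.125 m and y of flask2 in the frame of glass_tray_in between -0.07 and 0.07 m and z of flask2 in the frame of glass_tray_in between -0.004 and 0.006 m and x of bottle1 in the frame of channel between -0.01 and 0.01 m and y of bottle1 in the frame of channel between -0.1 and 0.1 m and z of bottle1 in the frame of channel between -0.004 and 0.005 m and angle between each of bottle1, bottle2, bottle3, bottle4's own z axis and vertical below 0.1 rad and x of bottle2 in the frame of channel between -0.01 and 0.01 m and y of bottle2 in the frame of channel between -0.1 and 0.1 m and z of bottle2 in the frame of channel between -0.004 and 0.005 m and x of bottle3 in the frame of channel between -0.01 and 0.01 m and y of bottle3 in the frame of channel between -0.1 and 0.1 m and z of bottle3 in the frame of channel between -0.004 and 0.005 m and x of bottle4 in the frame of channel between -0.01 and 0.01 m and y of bottle4 in the frame of channel between -0.1 and 0.1 m and z of bottle4 in the frame of channel between -0.004 and 0.005 m); the robot touches nothing.
It fails at once if the knob is cranked on past two clicks (value of joint clamp_knob above 1 rad).
It fails at once if the reagent bottle is disturbed (distance of reagent_bottle from where it was at the start of the episode above 0.025 m).
It fails at once if the beaker is disturbed (distance of beaker from where it was at the start of the episode above 0.025 m).
Of bottle1, bottle2, bottle3, bottle4 only 3 to 4 are there at a start; the rules pass over those that are not, and their reading is None.
Of flask1, flask2 only 1 to 2 are there at a start; the rules pass over those that are not, and their reading is None.
At some moment in a run one of bottle1, bottle2, bottle3, bottle4, flask1, flask2 may be knocked a few centimetres aside while the robot is not near it.
Once in a run the grip may slacken for a moment while it holds something.
It also fails if it takes over 210 s, if anything falls off the work surface, if the arm or the gripper's body presses on something with over 40 N, if the wrist force passes 120 N, or if a joint passes its speed limit or range.

## Robot

A 6-joint arm with a two-finger parallel gripper is mounted at the origin on the work surface. World frame = base frame: x ahead of the robot, y to its left, z up, the work surface at z = 0. Lengths are in m, angles in rad, forces in N, time in s.
With the tool pointing down it reaches from about 0.3 to 0.875 m from the base axis. Payload 6.4 kg.
Tool frame: the origin (TCP) lies midway between the tips of the shut fingers; the grasp point (between the pads) lies 19 mm behind it; z points along the fingers, y is the line along which they close (so a half turn about z gives the same grasp; the last joint's range is limited). The gripper opens to 85 mm and grips with 20 to 120 N. Pads are 22 mm wide; open, the fingers measure 114 mm over their backs; the gripper's body (76 mm by 85 mm) begins 54 mm behind the grasp point. The pads swing forward as they close: fully open they stand 13 mm farther back than shut.
Start: joints at [0.933, 0.181, 1.607, -0, 1.354, -0.206], TCP at [0.241, 0.522, 0.231] pointing down, gripper open.
Joint ranges: [-2.99, 2.99], [-0.89, 2.07], [0.3, 2.58], [-1.14, 4.28], [0, 2.63], [-3.12, 3.12]. Speed limits (rad/s): [2.57, 2.57, 3.01, 3.14, 3.14, 3.14].

## Interface

Orientations are given as a unit quaternion [w, x, y, z].
In Python, from bench import status, camera, ctrl gives the robot as it stands. The module is installed in compiled form; this text tells all that it offers.
- The arm moves only by the shell command python3 -m handwheel 'ROWS'. ROWS is JSON, a list that holds one entry, the list of rows, each a list of 7 numbers: the opening, from -1 (shut) to 1 (fully open), then the shift along the tool's x, y, z in cm, then the turn, a rotation vector about the tool's x, y, z in degrees. A call has 1 to 10 rows; each row is the pose to reach, as a shift and turn from the pose commanded when the call began, along the tool's axes at that moment; what a row does not reach only later rows make up. A row lasts 1/8 s, in which the tool goes at most 62.5 mm and 10.7 degrees, less where a joint would pass 70% of its speed; a pose out of reach is approached as far as the arm can. A call with a gripper value outside its range is refused whole. The fingers move at their own pace and stop on an object; the grip force is fixed at half the most. Time passes only in rows, so rows that repeat a pose let the fingers close. It gives the time, the measured TCP pose, the force, the opening and the grip force at its end, in the units of the state.
- status.get_obs(): the state, without advancing time (a new reading comes with each control period).
- camera(name): name is "scene" or "top" or "wrist"; returns a dict with "frame" (400x640x3 uint8, blue, green, red), "depth" (400x640 float32, m along the optical axis (not along the pixel's ray), 0 where there is no reading), "fx", "fy", "cx", "cy" (pixels), "extrinsics" (4x4, takes a point from camera to world coordinates); the wrist camera has in their place "hand_eye" (4x4, takes a point from camera to tool coordinates, whose origin is the TCP and whose axes are the flange's). Camera axes: x right, y down, z forward; pixel columns grow to the right and rows downward; lengths in m; the calibration is good to about 2 mm. A picture is of the moment at which its call begins: read the wrist's pose just before it.
- ctrl.hand_in(): hands the job in; it is judged then, once.
The state is a dict: "time_s": time; "q": joint angles; "dq": joint speeds; "joint_efforts": joint torques, N m; "eef_pos": TCP position; "eef_rot": TCP orientation; "wrist_force": force on the tool from outside, world axes, zero at the start; "torque": the same for the moment, N m; "opening": opening from 0.0 (shut) to 1.0 (fully open); "grasp_force": force on a finger pad.
Only numpy, scipy, OpenCV 4.12 (cv2) and the standard library are available. Lean on these libraries where they do the work, as an engineer would, in place of code of your own. Each camera call takes 0.05 s, during which the arm holds its last target. There are 200 camera calls.

## Working session

There is one attempt and no reset: what is moved stays moved. The work goes in short steps, Python scripts to look and compute and a shell command to move; the robot and the scene stay as the last step left them, time stands still between calls to the robot, and variables do not carry over. Pictures are saved under pics/ and viewed, at most 14 in all, crops included, and the job is handed in when it is done.

```bash
mkdir -p pics; cat > h.py <<'E'
import numpy as np, cv2
from bench import status, camera, ctrl
from scipy.spatial.transform import Rotation as R
def obs(): return status.get_obs()
def T():
    o=obs(); M=np.eye(4); w,x,y,z=o["eef_rot"]; M[:3,:3]=R.from_quat([x,y,z,w]).as_matrix(); M[:3,3]=o["eef_pos"]; return M
def cam(n):
    P=T(); c=camera(n); c["E"]=P@c["hand_eye"] if n=="wrist" else c["extrinsics"]; return c
def cloud(c):
    d=c["depth"]; v,u=np.mgrid[:d.shape[0],:d.shape[1]]
    p=np.stack([(u-c["cx"])/c["fx"]*d,(v-c["cy"])/c["fy"]*d,d,np.ones_like(d)],-1)@np.array(c["E"]).T
    p=p[...,:3]; p[d==0]=np.nan; return p
def tool(p):  # world target -> shift in tool axes cm
    M=T(); return (M[:3,:3].T@(np.array(p)-M[:3,3])*100).round(2)
E
python3 - <<'E'
from h import *
for n in("scene","top"):
    c=cam(n); cv2.imwrite(f"pics/{n}0.png",c["frame"]); np.savez(f"{n}0.npz",p=cloud(c),f=c["frame"],E=c["E"]); print(n,c["fx"],np.round(c["E"],3).tolist())
o=obs(); print(o)
E
```

```text
scene 506.88142126521535 [[0.397, 0.674, -0.623, 1.425], [0.918, -0.302, 0.257, -0.374], [-0.015, -0.674, -0.738, 1.223], [0.0, 0.0, 0.0, 1.0]]
top 446.7566272763383 [[-0.026, -0.98, 0.199, 0.251], [-1.0, 0.025, -0.007, 0.014], [0.002, -0.199, -0.98, 1.512], [0.0, 0.0, 0.0, 1.0]]
{'time_s': 0.1, 'q': array([ 9.32709579e-01,  1.81476761e-01,  1.60790561e+00, -2.08277781e-05,
        1.35382160e+00, -2.06321714e-01]), 'dq': array([-0.00156336,  0.00080769, -0.00399496,  0.0009095 ,  0.00013221,
        0.00168365]), 'joint_efforts': array([ 8.33164449e-04, -4.45879304e+01, -3.52237022e+01, -3.09784937e-04,
        4.15561357e-03,  2.61914215e-05]), 'eef_pos': array([0.24031762, 0.52181719, 0.23046978]), 'eef_rot': array([-3.20862073e-04,  2.14207276e-01,  9.76787896e-01, -7.39080092e-04]), 'wrist_force': array([ 0.30137102, -0.59431448,  0.40839693]), 'torque': array([0.01872558, 0.02842717, 0.00708194]), 'grasp_force': 0.0, 'opening': 1.0023062659605468}
```

View pics/scene0.png

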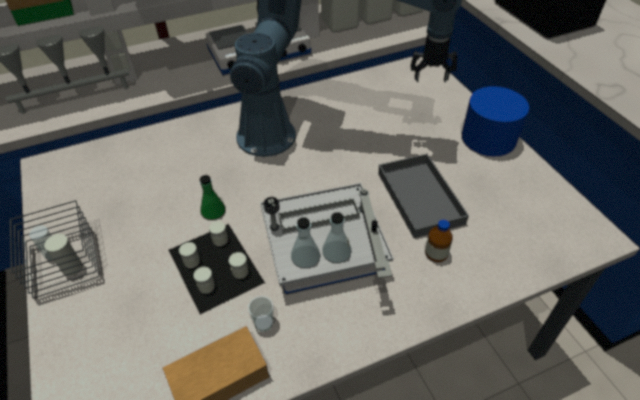

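View pics/top0.png

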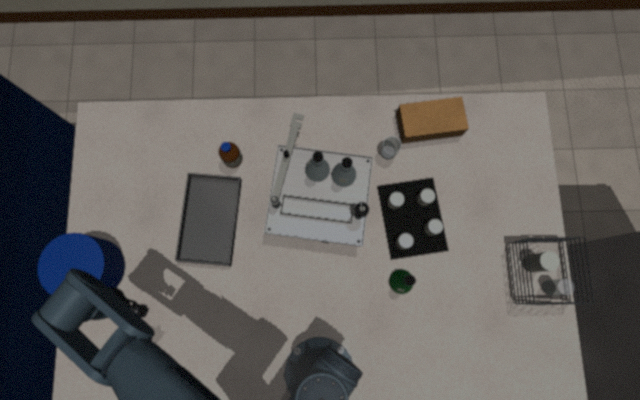

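Seen: two clear flasks (top view stoppers at (318,156), (347,162)), and a green look-alike flask at (402,281), which I leave. The four white bottles are on the mat at (397,200), (427,196), (434,227) and (405,241). The bottles in the wire basket (545,260) are not part of the job. The bar pivots at (276,202) and the knob is at (361,210). I'll measure these from the point cloud.

```bash
python3 - <<'E'
from h import *
for n in ("top","scene"):
    D=np.load(n+"0.npz"); p=D["p"]; f=D["f"].astype(int); z=p[...,2]; x=p[...,0]; y=p[...,1]
    print(n)
    def comps(m,lab,mn=6):
        k,L,s,c=cv2.connectedComponentsWithStats(m.astype(np.uint8))
        for i in range(1,k):
            if s[i,4]>=mn:
                q=p[L==i]; lo,hi=np.nanmin(q,0),np.nanmax(q,0); print(lab,s[i,4],c[i].round(),"med",np.nanmedian(q,0).round(3),"mid",((lo+hi)/2).round(3),"ext",(hi-lo).round(3))
    R0=(x>.3)&(x<.95)&(abs(y)<.5)
    comps(R0&(z>.225)&(z<.245),"stopper")
    comps(R0&(z>.058)&(z<.075)&(y<-.1),"cap",15)
    comps(R0&(z>.185)&(z<.2),"knobtop")
    comps(R0&(z>.15)&(z<.163),"bar")
    comps(R0&(z>.163)&(z<.2),"mid")
    comps(R0&(z>.078)&(z<.09),"plat",60)
    comps((x>.2)&(x<.95)&(y>.15)&(y<.6)&(z>.035)&(z<.055),"trayrim",20)
    g=(abs(y)<.5)&(x>.3)&(z>.02)
    m=g&(z>.088)&(z<.1); comps(m,"lip",20)
    for nm,mm in (("plat",R0&(z>.08)&(z<.1)&(abs(y)<.3)),("tray",(x>.2)&(y>.15)&(y<.6)&(z>.037)&(z<.052))):
        q=p[mm][:,:2].astype(np.float32); print(nm,cv2.minAreaRect(q))
E
```

```text
top
stopper 101 [318. 157.] med [ 0.649 -0.012  0.234] mid [ 0.649 -0.011  0.234] ext [0.031 0.033 0.016]
stopper 104 [347. 162.] med [ 0.629 -0.098  0.234] mid [ 0.63  -0.097  0.233] ext [0.034 0.033 0.016]
cap 43 [434. 102.] med [ 0.885 -0.421  0.073] mid [ 0.882 -0.423  0.071] ext [0.031 0.048 0.008]
cap 707 [423. 122.] med [ 0.808 -0.373  0.072] mid [ 0.825 -0.4    0.067] ext [0.129 0.2   0.017]
cap 37 [452. 106.] med [ 0.872 -0.485  0.073] mid [ 0.865 -0.477  0.07 ] ext [0.037 0.043 0.01 ]
cap 116 [446. 114.] med [ 0.837 -0.457  0.073] mid [ 0.84  -0.462  0.07 ] ext [0.074 0.076 0.009]
cap 38 [394. 141.] med [ 0.752 -0.28   0.068] mid [ 0.742 -0.267  0.066] ext [0.034 0.052 0.016]
cap 22 [388. 154.] med [ 0.703 -0.251  0.067] mid [ 0.711 -0.256  0.067] ext [0.026 0.047 0.016]
cap 169 [427. 196.] med [ 0.556 -0.373  0.067] mid [ 0.558 -0.374  0.067] ext [0.047 0.047 0.017]
cap 168 [396. 199.] med [ 0.548 -0.271  0.068] mid [ 0.549 -0.272  0.067] ext [0.048 0.047 0.015]
cap 171 [435. 226.] med [ 0.453 -0.392  0.068] mid [ 0.456 -0.391  0.067] ext [0.047 0.047 0.015]
cap 175 [406. 
[... 6562 characters left out ...]
1]
lip 132 [440. 238.] med [0.738 0.267 0.094] mid [0.721 0.285 0.094] ext [0.064 0.065 0.012]
lip 40 [289. 230.] med [ 0.531 -0.106  0.093] mid [ 0.532 -0.105  0.094] ext [0.014 0.04  0.012]
lip 307 [315. 270.] med [ 0.703 -0.1    0.093] mid [ 0.625 -0.062  0.094] ext [0.211 0.265 0.012]
lip 71 [340. 259.] med [ 0.686 -0.019  0.095] mid [ 0.683 -0.01   0.094] ext [0.025 0.071 0.012]
lip 85 [306. 264.] med [ 0.663 -0.107  0.096] mid [ 0.651 -0.101  0.094] ext [0.046 0.072 0.011]
plat ((0.533415675163269, 0.003691047430038452), (0.5937299728393555, 0.464114248752594), 89.73477935791016)
tray ((0.5558825135231018, 0.3517882823944092), (0.18443696200847626, 0.415036141872406), 83.7024917602539)
```

Two clear flasks on the platform are the targets; the green one at (402,281) is excluded. One close crop to confirm that choice, and I'll turn the tool to the shaker's axes in the same step.

```bash
python3 -c "
import cv2; i=cv2.imread('pics/top0.png')[130:300,260:460]; cv2.imwrite('pics/crop1.png',cv2.resize(i,None,fx=3.5,fy=3.5,interpolation=2))"
python3 -m handwheel '[[[1,0,0,-2,0,0,10],[1,0,0,-4,0,0,20],[1,0,0,-6,0,0,30],[1,0,0,-8,0,0,40],[1,0,0,-10,0,0,50],[1,0,0,-12,0,0,60],[1,0,0,-13,0,0,70],[1,0,0,-13,0,0,74],[1,0,0,-13,0,0,74]]]'
python3 -c "
from h import *
print(T().round(3),tool([.650,-.011,.36]))"
```

```text
time_s: 1.23
eef_pos: [0.2405, 0.5221, 0.3609]
eef_rot: [0.0, 0.759, 0.651, -0.0]
wrist_force: [-1.2, -0.2, 0.1]
opening: 1.0
grasp_force: 0.0
[[ 0.151  0.988 -0.     0.241]
 [ 0.988 -0.151 -0.001  0.522]
 [-0.001 -0.    -1.     0.361]
 [ 0.     0.     0.     1.   ]] [-46.5   48.54   0.1 ]
```

View pics/crop1.png

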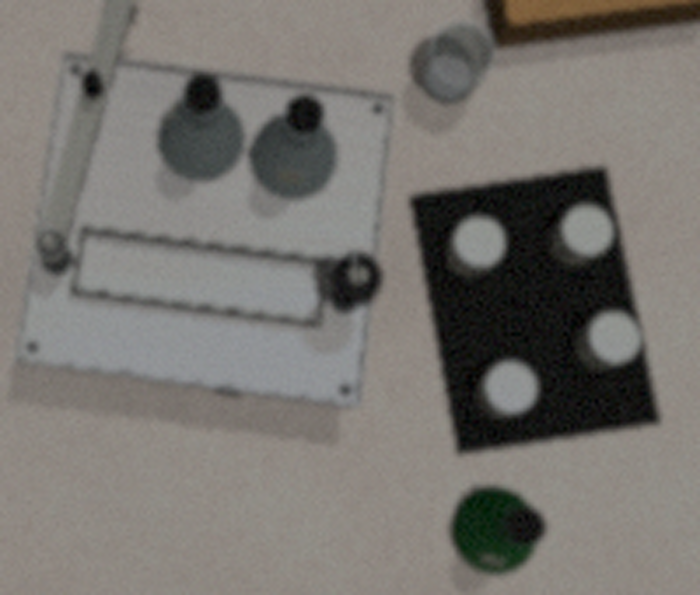

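The crop shows the two clear flasks with stoppers at crop (203,95) and (305,115), the green look-alike at (495,530), and four bottles on the mat. I go above flask 1 and look again from the wrist.

```bash

python3 -m handwheel '[[[1,-4,4.2,0,0,0,0],[1,-8,8.4,0,0,0,0],[1,-12,12.5,0,0,0,0],[1,-16,16.7,0,0,0,0],[1,-20,20.9,0,0,0,0],[1,-24,25,0,0,0,0],[1,-28,29.2,0,0,0,0],[1,-32,33.4,0,0,0,0],[1,-36,37.6,0,0,0,0],[1,-40,41.7,0,0,0,0]]]' >/dev/null
python3 -m handwheel '[[[1,-3,3.4,0,0,0,0],[1,-6.5,6.8,0,0,0,0],[1,-6.5,6.8,0,0,0,0],[1,-6.5,6.8,0,0,0,0],[1,-6.5,6.8,0,0,0,0]]]'
cat >> h.py <<'E'
def blobs(p,m,lab,mn=10):
    k,L,s,c=cv2.connectedComponentsWithStats(m.astype(np.uint8))
    for i in range(1,k):
        if s[i,4]>=mn:
            q=p[L==i]; lo,hi=np.nanpercentile(q,1,0),np.nanpercentile(q,99,0); print(lab,s[i,4],c[i].round(),"mid",((lo+hi)/2).round(3),"ext",(hi-lo).round(3))
E
python3 - <<'E'
from h import *
c=cam("wrist"); p=cloud(c); z=p[...,2]; cv2.imwrite("pics/w1.png",c["frame"])
blobs(p,(z>.228)&(z<.24),"stopper",50)
print(T()[:3,3].round(4),tool([.650,-.011,.181]),np.round(c["hand_eye"],3).tolist())
E
```

```text
time_s: 3.1
eef_pos: [0.6489, -0.0099, 0.3615]
eef_rot: [-0.0, 0.758, 0.652, 0.0]
wrist_force: [-0.2, 0.3, -0.6]
opening: 0.997
grasp_force: 0.0
stopper 853 [322. 187.] mid [ 0.648 -0.008  0.233] ext [0.031 0.032 0.007]
stopper 686 [316. 261.] mid [ 0.628 -0.095  0.232] ext [0.031 0.032 0.008]
[ 0.6489 -0.0098  0.3617] [-0.1   0.12 18.07] [[0.0, -0.944, -0.329, 0.085], [1.0, 0.001, -0.0, -0.002], [0.001, -0.329, 0.944, -0.143], [0.0, 0.0, 0.0, 1.0]]
```

```bash

python3 -m handwheel '[[[1,0,0,6,0,0,0],[1,0,0,12,0,0,0],[1,0,0,16,0,0,0],[1,0,0,18,0,0,0],[1,0,0,18,0,0,0],[-1,0,0,18,0,0,0],[-1,0,0,18,0,0,0],[-1,0,0,18,0,0,0],[-1,0,0,18,0,0,0],[-1,0,0,18,0,0,0]]]'
python3 -m handwheel '[[[-1,0,0,0,0,0,0],[-1,0,0,0,0,0,0],[-1,0,0,-3,0,0,0],[-1,0,0,-7,0,0,0],[-1,0,0,-12,0,0,0],[-1,0,0,-17,0,0,0],[-1,0,0,-18,0,0,0],[-1,0,0,-18,0,0,0]]]'
```

```text
time_s: 4.4
eef_pos: [0.65, -0.0112, 0.1829]
eef_rot: [0.001, 0.759, 0.651, 0.001]
wrist_force: [-2.0, 0.6, 6.4]
opening: 0.374
grasp_force: 59.7
time_s: 5.4
eef_pos: [0.6494, -0.0111, 0.3612]
eef_rot: [0.0, 0.759, 0.651, 0.0]
wrist_force: [-0.0, 0.4, -1.1]
opening: 0.373
grasp_force: 59.9
```

```bash

python3 -m handwheel '[[[-1,4,-1.6,0,0,0,0],[-1,8.6,-3.5,0,0,0,0],[-1,13.5,-5.5,0,0,0,0],[-1,18.5,-7.5,0,0,0,0],[-1,23.5,-9.5,0,0,0,0],[-1,28.5,-11.5,0,0,0,0],[-1,32.5,-13.2,0,0,0,0],[-1,34.4,-13.9,0,0,0,0],[-1,34.4,-13.9,0,0,0,0],[-1,34.4,-13.9,0,0,0,0]]]'
python3 -m handwheel '[[[-1,0,0,5,0,0,0],[-1,0,0,10,0,0,0],[-1,0,0,15,0,0,0],[-1,0,0,20,0,0,0],[-1,0,0,23,0,0,0],[-1,0,0,24.5,0,0,0],[-1,0,0,25.2,0,0,0],[-1,0,0,25.6,0,0,0],[-1,0,0,25.6,0,0,0]]]'
```

```text
time_s: 6.65
eef_pos: [0.5646, 0.3487, 0.3602]
eef_rot: [0.0, 0.759, 0.651, -0.001]
wrist_force: [0.7, -1.1, -1.2]
opening: 0.372
grasp_force: 59.9
time_s: 7.78
eef_pos: [0.5649, 0.3503, 0.1064]
eef_rot: [0.0, 0.759, 0.651, 0.001]
wrist_force: [0.0, -0.3, -1.8]
opening: 0.373
grasp_force: 59.8
```

```bash

python3 -m handwheel '[[[-1,0,0,0.15,0,0,0],[-1,0,0,0.3,0,0,0],[-1,0,0,0.3,0,0,0]]]'
python3 -m handwheel '[[[1,0,0,0,0,0,0],[1,0,0,0,0,0,0],[1,0,0,0,0,0,0],[1,0,0,0,0,0,0],[1,0,0,-4,0,0,0],[1,0,0,-10,0,0,0],[1,0,0,-16,0,0,0],[1,0,0,-22,0,0,0],[1,0,0,-25.7,0,0,0],[1,0,0,-25.7,0,0,0]]]'
python3 -c "
from h import *
print(tool([.6295,-.096,.181]))
c=cam('top');p=cloud(c);z=p[...,2];blobs(p,(z>.225)&(z<.245)&(p[...,1]<.1),'stop');blobs(p,(z>.145)&(z<.16)&(p[...,1]>.3),'placed',5)"
```

```text
time_s: 8.15
eef_pos: [0.5648, 0.3505, 0.104]
eef_rot: [0.0, 0.759, 0.651, 0.001]
wrist_force: [-2.2, 0.2, 4.7]
opening: 0.375
grasp_force: 60.5
time_s: 9.4
eef_pos: [0.5656, 0.3507, 0.3643]
eef_rot: [0.001, 0.759, 0.651, 0.004]
wrist_force: [-0.4, -0.2, -0.5]
opening: 1.001
grasp_force: 0.0
[-43.26  12.97  18.24]
stop 109 [347. 163.] mid [ 0.63  -0.097  0.233] ext [0.032 0.033 0.014]
stop 45 [314. 364.] mid [0.057 0.012 0.239] ext [0.022 0.068 0.012]
placed 95 [203. 193.] mid [0.564 0.349 0.153] ext [0.033 0.031 0.014]
placed 2087 [ 72. 266.] mid [0.351 0.735 0.154] ext [0.188 0.19  0.012]
```

Flask 1 is upright in the tray. Now flask 2.

```bash

python3 -m handwheel '[[[1,-5,1.5,0,0,0,0],[1,-10,3,0,0,0,0],[1,-15.5,4.7,0,0,0,0],[1,-21,6.3,0,0,0,0],[1,-26.5,8,0,0,0,0],[1,-32,9.7,0,0,0,0],[1,-37.5,11.3,0,0,0,0],[1,-42,12.6,0,0,0,0],[1,-43.3,13,0,0,0,0],[1,-43.3,13,0,0,0,0]]]'
python3 -m handwheel '[[[1,0,0,6,0,0,0],[1,0,0,12,0,0,0],[1,0,0,16.5,0,0,0],[1,0,0,18.1,0,0,0],[1,0,0,18.1,0,0,0],[-1,0,0,18.1,0,0,0],[-1,0,0,18.1,0,0,0],[-1,0,0,18.1,0,0,0],[-1,0,0,18.1,0,0,0],[-1,0,0,18.1,0,0,0]]]'
python3 -m handwheel '[[[-1,0,0,0,0,0,0],[-1,0,0,0,0,0,0],[-1,0,0,-3,0,0,0],[-1,0,0,-7,0,0,0],[-1,0,0,-12,0,0,0],[-1,0,0,-17,0,0,0],[-1,0,0,-18,0,0,0],[-1,0,0,-18,0,0,0]]]'
python3 -c "
from h import *
print(tool([.445,.364,.106]))"
```

```text
time_s: 10.7
eef_pos: [0.6264, -0.098, 0.3573]
eef_rot: [-0.001, 0.759, 0.651, -0.001]
wrist_force: [0.1, 0.2, -0.7]
opening: 0.994
grasp_force: 0.0
time_s: 11.95
eef_pos: [0.6278, -0.098, 0.1799]
eef_rot: [0.001, 0.759, 0.651, 0.001]
wrist_force: [1.2, -0.8, 6.7]
opening: 0.367
grasp_force: 58.9
time_s: 12.95
eef_pos: [0.6268, -0.0977, 0.3579]
eef_rot: [-0.0, 0.759, 0.651, -0.0]
wrist_force: [-0.4, 0.3, -1.8]
opening: 0.372
grasp_force: 59.5
[ 42.87 -24.99  25.2 ]
```

```bash

python3 -m handwheel '[[[-1,3,-1.8,0,0,0,0],[-1,7.5,-4.4,0,0,0,0],[-1,12.5,-7.3,0,0,0,0],[-1,17.5,-10.2,0,0,0,0],[-1,22.5,-13.1,0,0,0,0],[-1,27.5,-16,0,0,0,0],[-1,32.5,-19,0,0,0,0],[-1,37.5,-21.9,0,0,0,0],[-1,41.5,-24.2,0,0,0,0],[-1,42.9,-25,0,0,0,0]]]'
python3 -m handwheel '[[[-1,0,0,0,0,0,0],[-1,0,0,5,0,0,0],[-1,0,0,10,0,0,0],[-1,0,0,15,0,0,0],[-1,0,0,20,0,0,0],[-1,0,0,23,0,0,0],[-1,0,0,24.6,0,0,0],[-1,0,0,25.2,0,0,0],[-1,0,0,25.2,0,0,0]]]'
```

```text
time_s: 14.2
eef_pos: [0.4428, 0.366, 0.3552]
eef_rot: [-0.001, 0.758, 0.652, -0.002]
wrist_force: [0.2, -0.1, -1.5]
opening: 0.372
grasp_force: 59.5
time_s: 15.32
eef_pos: [0.4458, 0.3642, 0.107]
eef_rot: [0.0, 0.759, 0.651, 0.001]
wrist_force: [-0.1, 0.6, -1.0]
opening: 0.37
grasp_force: 59.5
```

```bash

python3 -m handwheel '[[[-1,0,0,0.3,0,0,0],[-1,0,0,0.5,0,0,0],[-1,0,0,0.65,0,0,0],[-1,0,0,0.65,0,0,0]]]'
python3 -m handwheel '[[[1,0,0,0,0,0,0],[1,0,0,0,0,0,0],[1,0,0,0,0,0,0],[1,0,0,0,0,0,0],[1,0,0,-4,0,0,0],[1,0,0,-10,0,0,0],[1,0,0,-16,0,0,0],[1,0,0,-20,0,0,0],[1,0,0,-20,0,0,0]]]'
python3 - <<'E'
from h import *
c=cam('top');p=cloud(c);z=p[...,2];x=p[...,0];y=p[...,1];R0=(x>.3)&(x<.95)
blobs(p,R0&(z>.225)&(z<.245)&(y<.1),'stop')
blobs(p,R0&(z>.145)&(z<.16)&(y>.2)&(y<.5),'placed',5)
blobs(p,R0&(z>.058)&(z<.075)&(y>-.43)&(y<-.24)&(x<.65),'cap',15); cv2.imwrite("pics/t2.png",c["frame"])
print(T().round(3), tool([.549,-.271,.25]))
E
```

```text
time_s: 15.82
eef_pos: [0.4454, 0.3647, 0.1008]
eef_rot: [0.0, 0.759, 0.651, 0.001]
wrist_force: [-0.6, -0.8, 4.9]
opening: 0.371
grasp_force: 59.8
time_s: 16.95
eef_pos: [0.4468, 0.3653, 0.3045]
eef_rot: [0.001, 0.759, 0.651, 0.004]
wrist_force: [-0.2, -0.3, -0.3]
opening: 0.999
grasp_force: 0.0
placed 104 [202. 193.] mid [0.564 0.35  0.152] ext [0.034 0.033 0.014]
placed 94 [197. 231.] mid [0.447 0.365 0.154] ext [0.031 0.032 0.012]
cap 168 [427. 196.] mid [ 0.558 -0.374  0.067] ext [0.045 0.046 0.013]
cap 163 [396. 199.] mid [ 0.549 -0.271  0.068] ext [0.046 0.043 0.014]
cap 174 [435. 226.] mid [ 0.454 -0.392  0.068] ext [0.043 0.046 0.013]
cap 176 [406. 241.] mid [ 0.409 -0.293  0.067] ext [0.045 0.045 0.014]
cap 17 [402. 274.] mid [ 0.304 -0.278  0.066] ext [0.007 0.03  0.016]
[[ 0.152  0.988  0.003  0.446]
 [ 0.988 -0.152  0.002  0.365]
 [ 0.002  0.003 -1.     0.302]
 [ 0.     0.     0.     1.   ]] [-61.28  19.85   5.08]
```

View pics/t2.png

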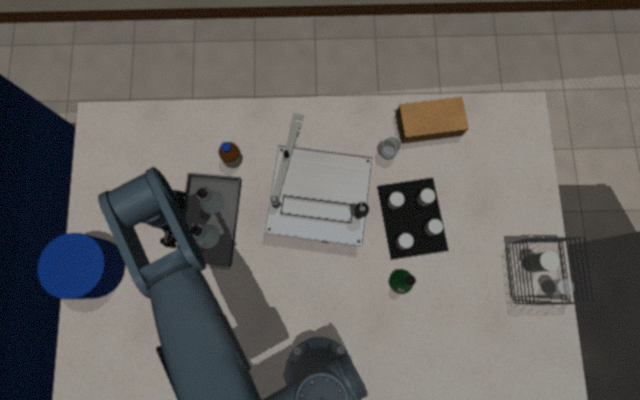

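Both flasks stand in the tray (stoppers at (203,193) and (197,231)); four bottles are still on the mat. Going to the first bottle.

```bash

python3 -m handwheel '[[[1,-5,1.6,0,0,0,0],[1,-10.5,3.4,0,0,0,0],[1,-16,5.2,0,0,0,0],[1,-21.5,7,0,0,0,0],[1,-27,8.8,0,0,0,0],[1,-32.5,10.5,1,0,0,0],[1,-38,12.3,2,0,0,0],[1,-43.5,14.1,3,0,0,0],[1,-49,15.9,4,0,0,0],[1,-54.5,17.7,5,0,0,0]]]' >/dev/null
python3 -m handwheel '[[[1,-4,1.3,0,0,0,0],[1,-6.7,2.2,0,0,0,0],[1,-6.7,2.2,0,0,0,0],[1,-6.7,2.2,0,0,0,0]]]' >/dev/null
python3 - <<'E'
from h import *
c=cam("wrist"); p=cloud(c); z=p[...,2]
blobs(p,(z>.058)&(z<.075)&(p[...,1]<-.2),"cap",300)
print(T()[:3,3].round(4),tool([.549,-.271,.037]))
E
```

```text
cap 580 [493. 148.] mid [ 0.737 -0.263  0.066] ext [0.038 0.053 0.017]
cap 1258 [322. 174.] mid [ 0.546 -0.269  0.066] ext [0.045 0.045 0.009]
cap 1928 [527. 213.] mid [ 0.816 -0.398  0.067] ext [0.114 0.201 0.017]
cap 1191 [216. 206.] mid [ 0.409 -0.29   0.065] ext [0.045 0.045 0.011]
cap 644 [125. 206.] mid [ 0.289 -0.277  0.066] ext [0.035 0.051 0.017]
cap 1027 [341. 248.] mid [ 0.555 -0.371  0.064] ext [0.045 0.045 0.011]
cap 971 [268. 269.] mid [ 0.453 -0.389  0.064] ext [0.046 0.045 0.011]
[ 0.5482 -0.2695  0.2486] [-0.16  0.14 21.16]
```

```bash

python3 -m handwheel '[[[1,-0.1,0,6,0,0,0],[1,-0.1,0,12,0,0,0],[1,-0.1,0,17,0,0,0],[1,-0.1,0,20,0,0,0],[1,-0.1,0,21.1,0,0,0],[1,-0.1,0,21.1,0,0,0],[-1,-0.1,0,21.1,0,0,0],[-1,-0.1,0,21.1,0,0,0],[-1,-0.1,0,21.1,0,0,0],[-1,-0.1,0,21.1,0,0,0]]]'
python3 -m handwheel '[[[-1,0,0,0,0,0,0],[-1,0,0,-3,0,0,0],[-1,0,0,-8,0,0,0],[-1,0,0,-14,0,0,0],[-1,0,0,-20,0,0,0],[-1,0,0,-22,0,0,0],[-1,0,0,-22,0,0,0]]]'
python3 -c "
from h import *
print(tool([.5315,.0844,.117]))"
```

```text
time_s: 20.05
eef_pos: [0.5495, -0.2725, 0.0408]
eef_rot: [0.001, 0.759, 0.651, 0.0]
wrist_force: [-2.1, 0.4, 6.1]
opening: 0.546
grasp_force: 60.8
time_s: 20.92
eef_pos: [0.5491, -0.2722, 0.2605]
eef_rot: [0.002, 0.759, 0.651, 0.0]
wrist_force: [-0.2, 0.4, -1.7]
opening: 0.544
grasp_force: 61.8
[35.   -7.21 14.27]
```

```bash

python3 -m handwheel '[[[-1,5,-1,0,0,0,0],[-1,10.5,-2.2,0,0,0,0],[-1,16,-3.3,0,0,0,0],[-1,21.5,-4.4,0,0,0,0],[-1,27,-5.6,0,0,0,0],[-1,32.5,-6.7,0,0,0,0],[-1,35,-7.2,0,0,0,0],[-1,35,-7.2,0,0,0,0],[-1,35,-7.2,0,0,0,0]]]'
python3 -m handwheel '[[[-1,0,0,4,0,0,0],[-1,0,0,8,0,0,0],[-1,0,0,10.5,0,0,0],[-1,0,0,10.5,0,0,0],[-1,0,0,10.5,0,0,0]]]'
python3 -c "
from h import *
print(tool([.5315,.0844,.1212]))"
```

```text
time_s: 22.05
eef_pos: [0.5298, 0.0846, 0.2569]
eef_rot: [-0.001, 0.759, 0.651, -0.001]
wrist_force: [0.2, 0.2, -1.5]
opening: 0.539
grasp_force: 61.8
time_s: 22.68
eef_pos: [0.5313, 0.0842, 0.1546]
eef_rot: [0.0, 0.759, 0.651, 0.0]
wrist_force: [0.2, 0.1, -1.5]
opening: 0.542
grasp_force: 61.8
[0.02 0.01 3.34]
```

```bash

python3 -m handwheel '[[[-1,0,0,1.5,0,0,0],[-1,0,0,2.7,0,0,0],[-1,0,0,3.3,0,0,0],[-1,0,0,3.3,0,0,0]]]'
python3 -m handwheel '[[[1,0,0,0,0,0,0],[1,0,0,0,0,0,0],[1,0,0,0,0,0,0],[1,0,0,0,0,0,0],[1,0,0,-4,0,0,0],[1,0,0,-9,0,0,0],[1,0,0,-13.5,0,0,0],[1,0,0,-13.5,0,0,0]]]'
python3 - <<'E'
from h import *
c=cam('top');p=cloud(c);z=p[...,2];x=p[...,0];y=p[...,1]
blobs(p,(x>.3)&(z>.05)&(z<.075)&(y>-.43)&(y<-.2)&(x<.65),'cap',35)
c=cam('wrist');p=cloud(c);z=p[...,2];blobs(p,(z>.138)&(z<.153),'chan',200)
print(T()[:3,3].round(4),tool([.558,-.373,.25]))
E
```

```text
time_s: 23.18
eef_pos: [0.5373, 0.0804, 0.1294]
eef_rot: [0.008, 0.759, 0.651, 0.003]
wrist_force: [-7.5, -18.4, 38.8]
opening: 0.543
grasp_force: 79.7
time_s: 24.18
eef_pos: [0.5329, 0.0852, 0.26]
eef_rot: [0.003, 0.759, 0.651, 0.003]
wrist_force: [-0.4, -0.1, 0.0]
opening: 0.998
grasp_force: 0.0
cap 177 [427. 196.] mid [ 0.557 -0.374  0.064] ext [0.045 0.045 0.02 ]
cap 176 [431. 225.] mid [ 0.46  -0.379  0.063] ext [0.045 0.044 0.021]
cap 183 [405. 241.] mid [ 0.409 -0.293  0.064] ext [0.045 0.046 0.022]
[0.5304 0.0853 0.2554] [-44.88   9.68   0.54]
```

```bash
python3 - <<'E'
from h import *
c=cam('scene');p=cloud(c);z=p[...,2];x=p[...,0];y=p[...,1]
f=c['frame'];cv2.imwrite("pics/s3.png",cv2.resize(f[150:310,230:430],None,fx=3.5,fy=3.5))
m=(x>.45)&(x<.62)&(y>-.1)&(y<.15)&(z>.115)&(z<.155); blobs(p,m,'b',10)
E
```

```text
b 256 [334. 207.] mid [0.524 0.04  0.125] ext [0.046 0.064 0.02 ]
b 11 [362. 203.] mid [0.561 0.112 0.135] ext [0.04  0.016 0.039]
```

View pics/s3.png

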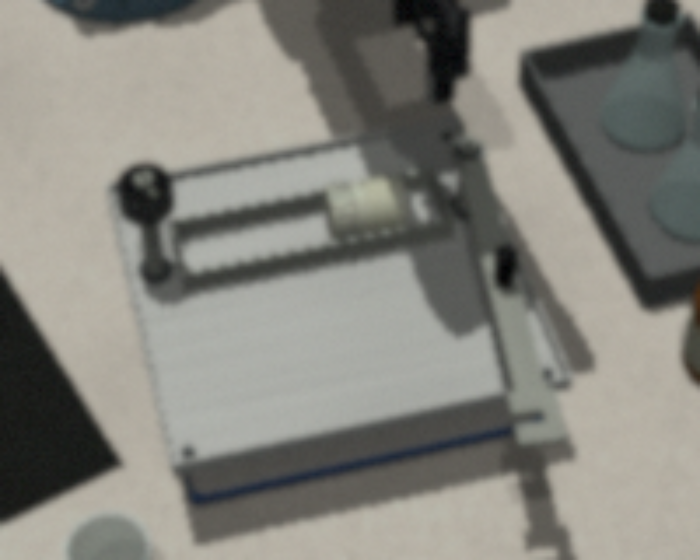

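The bottle fell over because 92 mm plus its radius is more than the channel's half-length, my mistake. It lies along the channel with the knob at left; the centre is about (0.524,0.040). I need to see which end the cap is on.

```bash

python3 - <<'E'
from h import *
c=cam('wrist');p=cloud(c);z=p[...,2]
C=np.array([.5175,-.0065]); d=p[...,:2]-C; a=d@[.152,.988]; b=d@[.988,-.152]
m=(z>.108)&(abs(b)<.026)&(abs(a)<.11)&(z<.16)
for lo in np.arange(-.03,.11,.006):
    k=m&(a>=lo)&(a<lo+.006)
    if k.sum()>20: print(round(lo,3),k.sum(),"zmax",np.nanpercentile(z[k],98).round(4),"b",np.nanpercentile(b[k],[2,98]).round(3))
f=c['frame']; v,u=np.where(m); print(u.min(),u.max(),v.min(),v.max())
v0,u0=int(v.mean())-60,int(u.mean())-80; v0=max(v0,0)
cv2.imwrite("pics/w3.png",cv2.resize(f[v0:v0+120,u0:u0+160],None,fx=5,fy=5))
E
```

```text
0.012 30 zmax 0.1326 b [-0.016  0.025]
0.018 186 zmax 0.1337 b [-0.025  0.019]
0.024 198 zmax 0.1333 b [-0.025  0.025]
0.03 263 zmax 0.1331 b [-0.026  0.025]
0.036 159 zmax 0.1315 b [-0.024  0.025]
0.042 191 zmax 0.1319 b [-0.025  0.025]
0.048 209 zmax 0.1321 b [-0.025  0.024]
0.054 214 zmax 0.1318 b [-0.025  0.023]
0.06 215 zmax 0.1319 b [-0.025  0.025]
0.066 235 zmax 0.1314 b [-0.025  0.025]
0.072 230 zmax 0.131 b [-0.024  0.025]
0.078 299 zmax 0.13 b [-0.024  0.017]
302 350 169 332
```

View pics/w3.png

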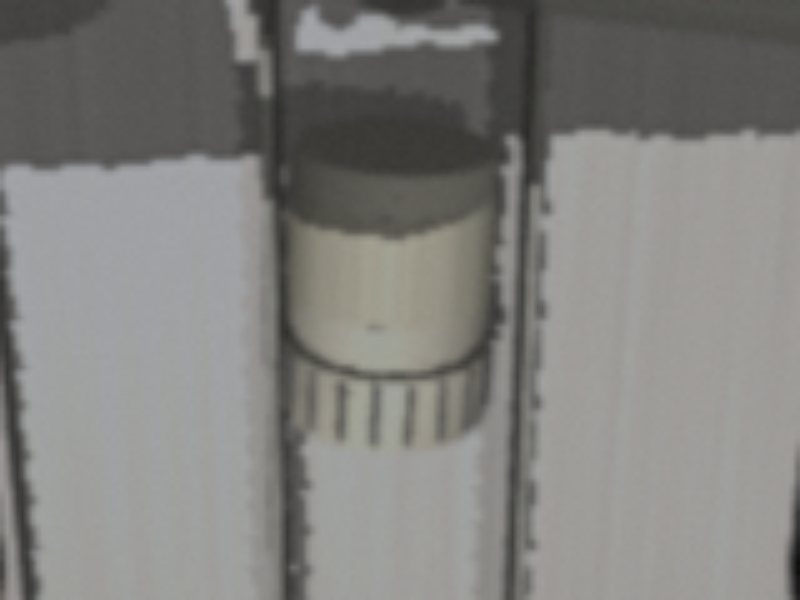

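The ribbed cap is at the near end (crop rows 370-440, the -y side) and the base is at +y; the bottle spans a = 0.015 to 0.080 along the channel. Plan: lift it by the body onto the free half of the platform, regrip it there with the tool tilted, and turn it upright.

```bash

python3 -m handwheel '[[[1,-4.3,0,0,0,0,0],[1,-4.3,0,5,0,0,0],[1,-4.3,0,10,0,0,0],[1,-4.3,0,12.5,0,0,0],[1,-4.3,0,13.5,0,0,0],[1,-4.3,0,13.5,0,0,0],[1,-4.3,0,13.5,0,0,0]]]'
python3 -c "
from h import *
print(tool([.5241,.0429,.1085]))"
```

```text
time_s: 25.25
eef_pos: [0.5249, 0.0425, 0.1219]
eef_rot: [0.001, 0.759, 0.651, 0.001]
wrist_force: [0.6, 0.1, 0.2]
opening: 1.0
grasp_force: 0.0
[ 0.02 -0.09  1.34]
```

```bash

python3 -m handwheel '[[[1,0,0,0.7,0,0,0],[1,0,0,1.3,0,0,0],[1,0,0,1.3,0,0,0],[-1,0,0,1.3,0,0,0],[-1,0,0,1.3,0,0,0],[-1,0,0,1.3,0,0,0],[-1,0,0,1.3,0,0,0],[-1,0,0,1.3,0,0,0]]]'
python3 -m handwheel '[[[-1,0,0,-0.5,0,0,0],[-1,0,0,-1.5,0,0,0],[-1,0,0,-3.5,0,0,0],[-1,0,0,-6,0,0,0],[-1,0,0,-6,0,0,0]]]'
```

```text
time_s: 26.25
eef_pos: [0.5245, 0.0425, 0.1085]
eef_rot: [0.0, 0.759, 0.651, 0.0]
wrist_force: [-1.7, 0.9, 4.7]
opening: 0.498
grasp_force: 60.3
time_s: 26.88
eef_pos: [0.5257, 0.0424, 0.1701]
eef_rot: [0.002, 0.759, 0.651, 0.002]
wrist_force: [0.1, -0.3, -0.7]
opening: 0.499
grasp_force: 60.4
```

```bash

python3 -m handwheel '[[[-1,-3,3.5,0,0,0,0],[-1,-6,7,0,0,0,0],[-1,-8,9.3,0,0,0,0],[-1,-8,9.3,0,0,0,0],[-1,-8,9.3,3,0,0,0],[-1,-8,9.3,5.3,0,0,0],[-1,-8,9.3,6,0,0,0],[-1,-8,9.3,6,0,0,0]]]'
python3 -m handwheel '[[[0.4,0,0,0,0,0,0],[0.4,0,0,0,0,0,0],[0.4,0,0,0,0,0,0],[1,0,0,-3,0,0,0],[1,0,0,-8,0,0,0],[1,-3,0,-12,0,0,0],[1,-7,0,-14,0,0,0],[1,-7,0,-14,0,0,0]]]'
python3 - <<'E'
from h import *
C=np.array([.5175,-.0065])
for n in('wrist','top'):
    c=cam(n);p=cloud(c);z=p[...,2]
    d=p[...,:2]-C; a=d@[.152,.988]; b=d@[.988,-.152]
    m=(z>.11)&(z<.145)&(b>.04)&(b<.14)&(abs(a+.03)<.09)
    q=np.stack([a[m],b[m],z[m]],1); print(n,len(q),np.percentile(q,[2,50,98],0).round(3).tolist(), cv2.minAreaRect(q[:,:2].astype(np.float32)))
print(T().round(3).tolist())
c=cam('wrist');cv2.imwrite('pics/w4.png',c['frame'])
E
```

```text
time_s: 27.88
eef_pos: [0.6023, -0.0495, 0.1085]
eef_rot: [-0.001, 0.759, 0.652, -0.001]
wrist_force: [-6.8, 2.0, 10.7]
opening: 0.493
grasp_force: 62.3
time_s: 28.88
eef_pos: [0.594, -0.1226, 0.2502]
eef_rot: [0.002, 0.76, 0.65, 0.001]
wrist_force: [-0.8, 0.4, -0.4]
opening: 1.002
grasp_force: 0.0
wrist 3427 [[-0.061, 0.067, 0.115], [-0.029, 0.089, 0.129], [-0.0, 0.11, 0.133]] ((-0.030657459050416946, 0.08904354274272919), (0.06406715512275696, 0.04768604785203934), 1.188826560974121)
top 20 [[-0.065, 0.095, 0.114], [-0.052, 0.108, 0.125], [-0.001, 0.114, 0.135]] ((-0.03174116089940071, 0.10775621980428696), (0.0175844244658947, 0.06525464355945587), 77.79008483886719)
[[0.153, 0.988, -0.0, 0.593], [0.988, -0.153, 0.001, -0.12], [0.001, -0.0, -1.0, 0.247], [0.0, 0.0, 0.0, 1.0]]
```

View pics/w4.png

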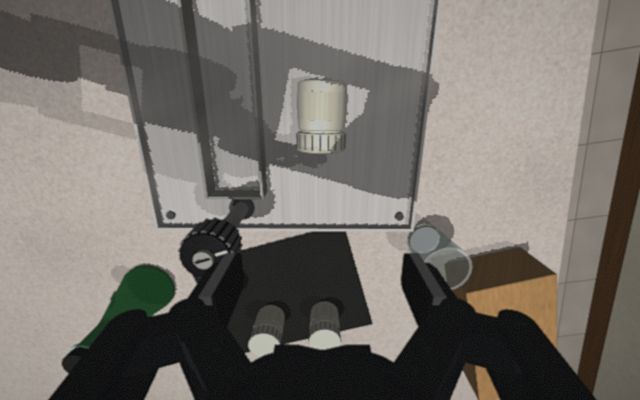

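The bottle lies on the free half, cap towards the camera at (320,140), a from -0.062 to 0.001, b = 0.089. I tilt the tool by 45° and line up on the cap.

```bash

python3 -m handwheel '[[[1,0,0,0,0,9,0],[1,0,0,0,0,18,0],[1,0,0,0,0,27,0],[1,0,0,0,0,36,0],[1,0,0,0,0,45,0],[1,0,0,0,0,45,0],[1,0,0,0,0,45,0]]]'
cat >> h.py <<'E'
C=np.array([.5175,-.0065]); EY=np.array([.152,.988]); EX=np.array([.988,-.152])
def S(a,b,z): return [*(C+a*EY+b*EX),z]
E
python3 -c "
from h import *
print(T().round(3).tolist(),obs()['q'].round(2),tool(S(-.037,.089,.095)))"
```

```text
time_s: 29.9
eef_pos: [0.5933, -0.1188, 0.2474]
eef_rot: [-0.249, 0.701, 0.602, 0.289]
wrist_force: [0.2, 0.0, 0.2]
opening: 1.002
grasp_force: 0.0
[[0.107, 0.989, 0.106, 0.593], [0.7, -0.151, 0.698, -0.119], [0.706, -0.001, -0.709, 0.247], [0.0, 0.0, 0.0, 1.0]] [-0.73  0.43  1.46  0.64  1.72 -0.63] [-6.33 -0.28 15.21]
```

```bash

python3 -m handwheel '[[[1,-3,-0.2,0,0,0,0],[1,-6.3,-0.3,0,0,0,0],[1,-6.3,-0.3,5,0,0,0],[1,-6.3,-0.3,10,0,0,0],[1,-6.3,-0.3,13.5,0,0,0],[1,-6.3,-0.3,15,0,0,0],[1,-6.3,-0.3,15,0,0,0],[1,-6.3,-0.3,15,0,0,0]]]'
python3 -c "
from h import *
print(tool(S(-.037,.089,.095)))"
```

```text
time_s: 30.9
eef_pos: [0.6005, -0.0595, 0.0985]
eef_rot: [-0.248, 0.701, 0.602, 0.291]
wrist_force: [0.3, -0.5, -0.1]
opening: 1.001
grasp_force: 0.0
[-0.05 -0.11  0.45]
```

```bash

python3 -m handwheel '[[[1,0,0,0.2,0,0,0],[1,0,0,0.4,0,0,0],[-1,0,0,0.4,0,0,0],[-1,0,0,0.4,0,0,0],[-1,0,0,0.4,0,0,0],[-1,0,0,0.4,0,0,0],[-1,0,0,0.4,0,0,0]]]'
python3 -m handwheel '[[[-1,-0.7,0,-0.7,0,0,0],[-1,2.8,0,-2.8,0,0,0],[-1,5.6,0,-5.6,0,0,0],[-1,8.4,0,-8.4,0,0,0],[-1,9.9,0,-9.9,0,0,0],[-1,9.9,0,-9.9,0,0,0]]]'
python3 -c "
from h import *
print(T()[:3,3],obs()['q'].round(2))"
```

```text
time_s: 31.78
eef_pos: [0.6001, -0.0559, 0.0946]
eef_rot: [-0.249, 0.701, 0.602, 0.29]
wrist_force: [-1.0, -0.9, 2.2]
opening: 0.54
grasp_force: 61.3
time_s: 32.52
eef_pos: [0.6005, -0.0565, 0.2352]
eef_rot: [-0.248, 0.701, 0.602, 0.291]
wrist_force: [-1.0, -0.2, -1.1]
opening: 0.546
grasp_force: 61.5
[ 0.60046473 -0.05648607  0.23515756] [-0.65  0.39  1.53  0.67  1.64 -0.6 ]
```

```bash

python3 -m handwheel '[[[-1,0,0,0,0,-10,0],[-1,0,0,0,0,-20,0],[-1,0,0,0,0,-30,0],[-1,0,0,0,0,-40,0],[-1,0,0,0,0,-50,0],[-1,0,0,0,0,-60,0],[-1,0,0,0,0,-70,0],[-1,0,0,0,0,-80,0],[-1,0,0,0,0,-90,0],[-1,0,0,0,0,-90,0]]]'
python3 - <<'E'
from h import *
print(T().round(3).tolist(),obs()['q'].round(2))
c=cam('scene'); f=c['frame']; cv2.imwrite('pics/s5.png',cv2.resize(f[130:270,230:410],None,fx=3.5,fy=3.5))
E
```

```text
time_s: 33.78
eef_pos: [0.5981, -0.0536, 0.2285]
eef_rot: [0.246, 0.698, 0.604, -0.293]
wrist_force: [-0.0, -0.8, -1.6]
opening: 0.542
grasp_force: 61.6
[[0.097, 0.989, -0.112, 0.598], [0.7, -0.148, -0.699, -0.054], [-0.708, -0.01, -0.706, 0.229], [0.0, 0.0, 0.0, 1.0]] [ 0.08  0.45  1.47 -0.76  1.49  0.39]
```

View pics/s5.png

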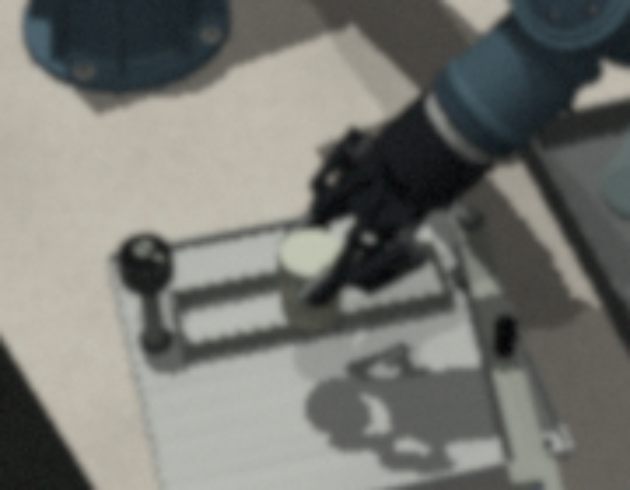

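The bottle is upright in the hand, cap up at crop (310,250). Moving it over the slot at a = -0.08.

```bash
python3 -c "
from h import *
print(tool(S(-.093,.0,.2285)), tool(S(-.093,0,.121)))"
```

```text
[-3.89 -8.79  4.24] [ 3.7  -8.71 11.85]
```

```bash

python3 -m handwheel '[[[-1,-1.5,-3,1.4,0,0,0],[-1,-3,-6,2.8,0,0,0],[-1,-3.9,-8.8,4.2,0,0,0],[-1,-3.9,-8.8,4.2,0,0,0],[-1,-3.9,-8.8,4.2,0,0,0],[-1,-2,-8.8,6.2,0,0,0],[-1,0,-8.8,8.2,0,0,0],[-1,0,-8.8,8.2,0,0,0]]]'
python3 -c "
from h import *
print(T()[:3,3],tool(S(-.093,0,.121)))"
```

```text
time_s: 34.83
eef_pos: [0.5036, -0.0997, 0.1745]
eef_rot: [0.248, 0.701, 0.602, -0.292]
wrist_force: [0.3, -0.4, -0.8]
opening: 0.541
grasp_force: 62.0
[ 0.50364869 -0.09967374  0.17452128] [ 3.87 -0.03  3.7 ]
```

```bash

python3 -m handwheel '[[[-1,1,0,0.9,0,0,0],[-1,2,0,1.8,0,0,0],[-1,3,0,2.8,0,0,0],[-1,3.5,0,3.3,0,0,0],[-1,3.5,0,3.3,0,0,0]]]'
python3 -c "
from h import *
print(T()[:3,3],tool(S(-.093,0,.121)))"
```

```text
time_s: 35.45
eef_pos: [0.504, -0.0983, 0.1276]
eef_rot: [0.249, 0.701, 0.602, -0.291]
wrist_force: [-0.3, -1.2, -1.6]
opening: 0.542
grasp_force: 62.1
[ 0.50398959 -0.09829574  0.12757858] [ 0.45 -0.06  0.48]
```

```bash

python3 -m handwheel '[[[-1,0.2,0,0.2,0,0,0],[-1,0.4,0,0.4,0,0,0],[-1,0.45,0,0.45,0,0,0],[-1,0.45,0,0.45,0,0,0]]]'
python3 -m handwheel '[[[1,0,0,0,0,0,0],[1,0,0,0,0,0,0],[1,0,0,0,0,0,0],[1,0,0,0,0,0,0],[1,0,0,-3,0,0,0],[1,0,0,-8,0,0,0],[1,0,0,-14,0,0,0],[1,0,0,-14,0,0,0]]]'
python3 -m handwheel '[[[1,0,0,0,0,9,0],[1,0,0,0,0,18,0],[1,0,0,0,0,27,0],[1,0,0,0,0,36,0],[1,0,0,0,0,45,0],[1,0,0,0,0,45,0],[1,0,0,0,0,45,0]]]'
python3 - <<'E'
from h import *
for n in('top','wrist'):
    c=cam(n);p=cloud(c);z=p[...,2];d=p[...,:2]-C; a=d@EY;b=d@EX
    q=np.stack([a,b,z],-1); blobs(q,(z>.135)&(z<.16)&(abs(a)<.113)&(abs(b)<.04),n,20)
    if n=='top': blobs(p,(z>.05)&(z<.075)&(p[...,1]>-.43)&(p[...,1]<-.2)&(p[...,0]<.65)&(p[...,0]>.35),'mat',35)
print(T().round(3).tolist(),tool([.558,-.374,.25]))
E
```

```text
time_s: 35.95
eef_pos: [0.5046, -0.0983, 0.1223]
eef_rot: [0.249, 0.701, 0.601, -0.29]
wrist_force: [-0.4, 0.3, 0.9]
opening: 0.545
grasp_force: 62.2
time_s: 36.95
eef_pos: [0.5222, 0.0021, 0.2246]
eef_rot: [0.252, 0.701, 0.602, -0.287]
wrist_force: [0.3, -0.9, -0.6]
opening: 0.997
grasp_force: 0.0
time_s: 37.83
eef_pos: [0.5188, -0.0008, 0.2201]
eef_rot: [0.0, 0.759, 0.651, -0.001]
wrist_force: [0.1, 0.2, 0.1]
opening: 1.003
grasp_force: 0.0
top 180 [343. 208.] mid [-0.083  0.003  0.146] ext [0.042 0.045 0.017]
mat 180 [427. 196.] mid [ 0.557 -0.375  0.063] ext [0.045 0.045 0.021]
mat 182 [427. 223.] mid [ 0.466 -0.367  0.063] ext [0.046 0.044 0.022]
mat 184 [405. 241.] mid [ 0.409 -0.293  0.064] ext [0.045 0.046 0.02 ]
wrist 2085 [324. 289.] mid [-0.078  0.001  0.143] ext [0.045 0.045 0.014]
[[0.151, 0.989, -0.002, 0.519], [0.989, -0.151, -0.001, 0.0], [-0.001, -0.001, -1.0, 0.22], [0.0, 0.0, 0.0, 1.0]] [-36.42   9.49  -2.94]
```

The bottle stands upright in the channel at a = -0.08. Next is the bottle at (0.557,-0.374).

```bash

python3 -m handwheel '[[[1,0,0,-3,0,0,0],[1,-5.5,1.4,-3,0,0,0],[1,-11,2.9,-3,0,0,0],[1,-16.5,4.3,-3,0,0,0],[1,-22,5.7,-3,0,0,0],[1,-27.5,7.2,-3,0,0,0],[1,-33,8.6,-3,0,0,0],[1,-36.4,9.4,-3,0,0,0],[1,-36.4,9.4,-3,0,0,0],[1,-36.4,9.4,-3,0,0,0]]]' >/dev/null
python3 - <<'E'
from h import *
c=cam("wrist"); p=cloud(c); z=p[...,2]
blobs(p,(z>.05)&(z<.075)&(p[...,1]<-.2)&(p[...,0]<.6)&(p[...,0]>.37),"cap",300)
print(T()[:3,3].round(4),tool([.558,-.3735,.038]))
E
```

```text
cap 1647 [185. 123.] mid [ 0.409 -0.291  0.062] ext [0.045 0.045 0.018]
cap 1271 [322. 173.] mid [ 0.555 -0.372  0.062] ext [0.045 0.045 0.016]
cap 1313 [248. 179.] mid [ 0.465 -0.365  0.062] ext [0.045 0.045 0.017]
[ 0.5576 -0.3726  0.2505] [-0.1   0.08 21.25]
```

```bash

python3 -m handwheel '[[[1,-0.1,0,6,0,0,0],[1,-0.1,0,12,0,0,0],[1,-0.1,0,17,0,0,0],[1,-0.1,0,20,0,0,0],[1,-0.1,0,21.2,0,0,0],[1,-0.1,0,21.2,0,0,0],[-1,-0.1,0,21.2,0,0,0],[-1,-0.1,0,21.2,0,0,0],[-1,-0.1,0,21.2,0,0,0],[-1,-0.1,0,21.2,0,0,0]]]'
python3 -m handwheel '[[[-1,0,0,0,0,0,0],[-1,0,0,-3,0,0,0],[-1,0,0,-8,0,0,0],[-1,0,0,-14,0,0,0],[-1,0,0,-20,0,0,0],[-1,0,0,-22.5,0,0,0],[-1,0,0,-22.5,0,0,0]]]'
python3 -c "
from h import *
print(tool(S(.084,0,.117)))"
```

```text
time_s: 40.48
eef_pos: [0.5577, -0.3764, 0.0411]
eef_rot: [0.001, 0.759, 0.651, 0.0]
wrist_force: [-1.6, 0.5, 5.5]
opening: 0.541
grasp_force: 60.9
time_s: 41.35
eef_pos: [0.5579, -0.3765, 0.2677]
eef_rot: [0.003, 0.759, 0.651, 0.0]
wrist_force: [0.9, -0.1, -1.4]
opening: 0.544
grasp_force: 61.7
[44.41 -9.7  14.85]
```

```bash

python3 -m handwheel '[[[-1,4,-0.9,0,0,0,0],[-1,9,-2,0,0,0,0],[-1,14.5,-3.2,0,0,0,0],[-1,20,-4.4,0,0,0,0],[-1,25.5,-5.6,0,0,0,0],[-1,31,-6.8,0,0,0,0],[-1,36.5,-8,0,0,0,0],[-1,42,-9.2,0,0,0,0],[-1,44.1,-9.7,0,0,0,0],[-1,44.1,-9.7,0,0,0,0]]]'
python3 -m handwheel '[[[-1,0,0,4,0,0,0],[-1,0,0,8,0,0,0],[-1,0,0,10.8,0,0,0],[-1,0,0,10.8,0,0,0],[-1,0,0,10.8,0,0,0]]]'
python3 -c "
from h import *
print(tool(S(.081,0,.121)))"
```

```text
time_s: 42.6
eef_pos: [0.5267, 0.0768, 0.2619]
eef_rot: [-0.001, 0.758, 0.652, -0.001]
wrist_force: [0.0, -0.4, -1.6]
opening: 0.543
grasp_force: 61.8
time_s: 43.22
eef_pos: [0.5286, 0.0744, 0.1566]
eef_rot: [0.0, 0.759, 0.651, 0.0]
wrist_force: [0.5, 0.8, -0.3]
opening: 0.541
grasp_force: 61.8
[-0.06  0.13  3.56]
```

```bash

python3 -m handwheel '[[[-1,0,0.1,1.2,0,0,0],[-1,0,0.1,2.3,0,0,0],[-1,0,0.1,3.1,0,0,0],[-1,0,0.1,3.1,0,0,0]]]'
python3 -c "
from h import *
print(tool(S(.081,0,.121)))"
```

```text
time_s: 43.72
eef_pos: [0.5283, 0.0751, 0.1239]
eef_rot: [-0.001, 0.759, 0.651, -0.001]
wrist_force: [0.2, -0.1, -0.0]
opening: 0.54
grasp_force: 61.8
[-0.13  0.17  0.29]
```

```bash

python3 -m handwheel '[[[-1,0,0.1,0.2,0,0,0],[-1,0,0.1,0.3,0,0,0],[-1,0,0.1,0.3,0,0,0]]]'
python3 -m handwheel '[[[1,0,0,0,0,0,0],[1,0,0,0,0,0,0],[1,0,0,0,0,0,0],[1,0,0,0,0,0,0],[1,0,0,-4,0,0,0],[1,0,0,-9,0,0,0],[1,0,0,-13.5,0,0,0],[1,0,0,-13.5,0,0,0]]]'
python3 - <<'E'
from h import *
for n in('top','wrist'):
    c=cam(n);p=cloud(c);z=p[...,2];d=p[...,:2]-C; a=d@EY;b=d@EX
    q=np.stack([a,b,z],-1); blobs(q,(z>.135)&(z<.16)&(abs(a)<.113)&(abs(b)<.04),n,20)
    if n=='top': blobs(p,(z>.05)&(z<.075)&(p[...,1]>-.43)&(p[...,1]<-.2)&(p[...,0]<.65)&(p[...,0]>.35),'mat',35)
print(T()[:3,3],tool([.466,-.367,.25]))
E
```

```text
time_s: 44.1
eef_pos: [0.5301, 0.0748, 0.1221]
eef_rot: [0.0, 0.759, 0.651, 0.0]
wrist_force: [-0.6, 0.4, -0.1]
opening: 0.542
grasp_force: 61.8
time_s: 45.1
eef_pos: [0.5325, 0.0747, 0.2616]
eef_rot: [0.003, 0.759, 0.651, 0.003]
wrist_force: [0.1, 0.1, -0.5]
opening: 0.998
grasp_force: 0.0
top 77 [294. 204.] mid [ 0.071 -0.001  0.146] ext [0.019 0.044 0.018]
top 190 [343. 208.] mid [-0.082  0.003  0.146] ext [0.044 0.045 0.017]
mat 181 [427. 223.] mid [ 0.466 -0.368  0.064] ext [0.046 0.044 0.021]
mat 186 [405. 241.] mid [ 0.409 -0.292  0.063] ext [0.045 0.047 0.022]
wrist 1962 [319. 188.] mid [ 0.086 -0.003  0.144] ext [0.045 0.044 0.012]
wrist 1376 [323. 323.] mid [-0.078  0.001  0.143] ext [0.045 0.046 0.014]
[0.52997757 0.07486085 0.25693541] [-44.65   0.39   0.69]
```

```bash

python3 -m handwheel '[[[1,-5.5,0,0,0,0,0],[1,-11,0.1,0,0,0,0],[1,-16.5,0.2,0,0,0,0],[1,-22,0.2,0,0,0,0],[1,-27.5,0.3,0,0,0,0],[1,-33,0.3,0,0,0,0],[1,-38.5,0.4,0,0,0,0],[1,-43,0.4,0,0,0,0],[1,-44.7,0.4,0.6,0,0,0],[1,-44.7,0.4,0.6,0,0,0]]]' >/dev/null
python3 - <<'E'
from h import *
c=cam("wrist"); p=cloud(c); z=p[...,2]
blobs(p,(z>.05)&(z<.075)&(p[...,1]<-.2)&(p[...,0]<.6)&(p[...,0]>.37),"cap",300)
print(T()[:3,3].round(4),tool([.466,-.367,.038]))
E
```

```text
cap 1537 [264. 116.] mid [ 0.409 -0.291  0.063] ext [0.045 0.044 0.014]
cap 1295 [323. 173.] mid [ 0.464 -0.365  0.062] ext [0.044 0.045 0.016]
[ 0.4656 -0.3662  0.2491] [-0.13  0.1  21.11]
```

```bash

python3 -m handwheel '[[[1,0,0,6,0,0,0],[1,0,0,12,0,0,0],[1,0,0.1,17,0,0,0],[1,0,0.1,20,0,0,0],[1,0,0.1,21.1,0,0,0],[1,0,0.1,21.1,0,0,0],[-1,0,0.1,21.1,0,0,0],[-1,0,0.1,21.1,0,0,0],[-1,0,0.1,21.1,0,0,0],[-1,0,0.1,21.1,0,0,0]]]'
python3 -m handwheel '[[[-1,0,0,0,0,0,0],[-1,0,0,-3,0,0,0],[-1,0,0,-8,0,0,0],[-1,0,0,-14,0,0,0],[-1,0,0,-20,0,0,0],[-1,0,0,-22.5,0,0,0],[-1,0,0,-22.5,0,0,0]]]'
python3 -c "
from h import *
print(tool(S(.028,0,.121)))"
```

```text
time_s: 47.75
eef_pos: [0.4678, -0.3687, 0.0418]
eef_rot: [0.001, 0.759, 0.651, 0.0]
wrist_force: [-1.1, 0.7, 4.9]
opening: 0.539
grasp_force: 60.7
time_s: 48.62
eef_pos: [0.4679, -0.3688, 0.2682]
eef_rot: [0.003, 0.759, 0.651, 0.0]
wrist_force: [0.6, 0.3, -2.2]
opening: 0.545
grasp_force: 61.7
[39.42 -0.68 14.56]
```

```bash

python3 -m handwheel '[[[-1,4,0,0,0,0,0],[-1,9,0,0,0,0,0],[-1,14.5,-0.1,0,0,0,0],[-1,20,-0.2,0,0,0,0],[-1,25.5,-0.3,0,0,0,0],[-1,31,-0.4,0,0,0,0],[-1,36,-0.5,0,0,0,0],[-1,39.3,-0.5,0,0,0,0],[-1,39.3,-0.5,0,0,0,0],[-1,39.3,-0.5,0,0,0,0]]]' >/dev/null
python3 -m handwheel '[[[-1,0,0,4,0,0,0],[-1,0,0,8,0,0,0],[-1,0,0,10.8,0,0,0],[-1,0,0,10.8,0,0,0],[-1,0,0,10.8,0,0,0]]]'
python3 -c "
from h import *
print(tool(S(.027,0,.1218)))"
```

```text
time_s: 50.5
eef_pos: [0.5224, 0.0205, 0.1579]
eef_rot: [0.0, 0.759, 0.651, 0.0]
wrist_force: [-0.1, 0.5, -0.8]
opening: 0.544
grasp_force: 61.8
[-0.05 -0.08  3.61]
```

```bash

python3 -m handwheel '[[[-1,0,-0.1,1.2,0,0,0],[-1,0,-0.1,2.3,0,0,0],[-1,0,-0.1,3.1,0,0,0],[-1,0,-0.1,3.5,0,0,0],[-1,0,-0.1,3.5,0,0,0]]]'
```

```text
time_s: 51.12
eef_pos: [0.5209, 0.0217, 0.122]
eef_rot: [-0.0, 0.759, 0.651, -0.0]
wrist_force: [0.1, 0.1, -0.5]
opening: 0.54
grasp_force: 62.0
```

```bash

python3 -m handwheel '[[[1,0,0,0,0,0,0],[1,0,0,0,0,0,0],[1,0,0,0,0,0,0],[1,0,0,0,0,0,0],[1,0,0,-4,0,0,0],[1,0,0,-9,0,0,0],[1,0,0,-13.5,0,0,0],[1,0,0,-13.5,0,0,0]]]'
python3 - <<'E'
from h import *
for n in('top','wrist'):
    c=cam(n);p=cloud(c);z=p[...,2];d=p[...,:2]-C; a=d@EY;b=d@EX
    q=np.stack([a,b,z],-1); blobs(q,(z>.135)&(z<.16)&(abs(a)<.113)&(abs(b)<.04),n,20)
    if n=='top': blobs(p,(z>.05)&(z<.075)&(p[...,1]>-.43)&(p[...,1]<-.2)&(p[...,0]<.65)&(p[...,0]>.35),'mat',35)
print(T()[:3,3],tool([.409,-.2925,.25]))
E
```

```text
time_s: 52.12
eef_pos: [0.5233, 0.0212, 0.2615]
eef_rot: [0.003, 0.759, 0.651, 0.003]
wrist_force: [0.5, 0.3, 0.4]
opening: 1.001
grasp_force: 0.0
top 194 [290. 203.] mid [ 0.083 -0.001  0.146] ext [0.046 0.047 0.018]
top 41 [313. 207.] mid [ 0.012 -0.004  0.148] ext [0.013 0.038 0.014]
top 190 [343. 208.] mid [-0.082  0.003  0.145] ext [0.044 0.045 0.017]
mat 183 [405. 241.] mid [ 0.409 -0.293  0.063] ext [0.045 0.047 0.022]
wrist 2292 [320. 132.] mid [ 0.086 -0.003  0.148] ext [0.044 0.045 0.004]
wrist 1968 [318. 189.] mid [ 0.031 -0.005  0.143] ext [0.045 0.045 0.013]
wrist 1540 [324. 284.] mid [-0.078  0.001  0.143] ext [0.045 0.046 0.014]
[0.52077472 0.0216205  0.25691344] [-32.75  -6.27   0.69]
```

```bash

python3 -m handwheel '[[[1,-5,-1,0,0,0,0],[1,-10.5,-2,0,0,0,0],[1,-16,-3.1,0,0,0,0],[1,-21.5,-4.1,0,0,0,0],[1,-27,-5.2,0,0,0,0],[1,-31.5,-6,0,0,0,0],[1,-32.7,-6.3,0.6,0,0,0],[1,-32.7,-6.3,0.6,0,0,0],[1,-32.7,-6.3,0.6,0,0,0]]]' >/dev/null
python3 - <<'E'
from h import *
c=cam("wrist"); p=cloud(c); z=p[...,2]
blobs(p,(z>.05)&(z<.075)&(p[...,1]<-.2)&(p[...,0]<.6)&(p[...,0]>.2),"cap",300)
print(T()[:3,3].round(4),tool([.409,-.292,.038]))
E
```

```text
cap 1276 [323. 173.] mid [ 0.408 -0.29   0.062] ext [0.045 0.045 0.016]
cap 742 [227. 171.] mid [ 0.282 -0.277  0.063] ext [0.052 0.055 0.024]
[ 0.4093 -0.2906  0.2506] [-0.16  0.   21.26]
```

```bash

python3 -m handwheel '[[[1,-0.1,0,6,0,0,0],[1,-0.1,0,12,0,0,0],[1,-0.1,0,17,0,0,0],[1,-0.1,0,20,0,0,0],[1,-0.1,0,21.2,0,0,0],[1,-0.1,0,21.2,0,0,0],[-1,-0.1,0,21.2,0,0,0],[-1,-0.1,0,21.2,0,0,0],[-1,-0.1,0,21.2,0,0,0],[-1,-0.1,0,21.2,0,0,0]]]'
python3 -m handwheel '[[[-1,0,0,0,0,0,0],[-1,0,0,-3,0,0,0],[-1,0,0,-8,0,0,0],[-1,0,0,-14,0,0,0],[-1,0,0,-20,0,0,0],[-1,0,0,-22.5,0,0,0],[-1,0,0,-22.5,0,0,0]]]'
python3 -c "
from h import *
print(tool(S(-.027,0,.121)))"
```

```text
time_s: 54.65
eef_pos: [0.4096, -0.2939, 0.0406]
eef_rot: [0.001, 0.759, 0.651, 0.0]
wrist_force: [1.0, 1.6, 6.2]
opening: 0.544
grasp_force: 60.7
time_s: 55.52
eef_pos: [0.4096, -0.294, 0.2668]
eef_rot: [0.003, 0.759, 0.651, 0.0]
wrist_force: [-0.6, 0.2, -1.1]
opening: 0.539
grasp_force: 62.0
[27.42  6.23 14.5 ]
```

```bash

python3 -m handwheel '[[[-1,4,0.9,0,0,0,0],[-1,9,2,0,0,0,0],[-1,14.5,3.3,0,0,0,0],[-1,20,4.5,0,0,0,0],[-1,25,5.7,0,0,0,0],[-1,27.4,6.2,0,0,0,0],[-1,27.4,6.2,0,0,0,0],[-1,27.4,6.2,0,0,0,0]]]' >/dev/null
python3 -m handwheel '[[[-1,0,0,4,0,0,0],[-1,0,0,7,0,0,0],[-1,0,0,7,0,0,0],[-1,0,0,7,0,0,0]]]'
python3 -c "
from h import *
print(tool(S(-.027,0,.121)))"
```

```text
time_s: 57.02
eef_pos: [0.5121, -0.0325, 0.195]
eef_rot: [0.001, 0.759, 0.651, 0.0]
wrist_force: [-0.1, -0.2, -0.0]
opening: 0.536
grasp_force: 62.0
[-0.04  0.13  7.4 ]
```

```bash

python3 -m handwheel '[[[-1,0,0.1,2.5,0,0,0],[-1,0,0.1,5,0,0,0],[-1,0,0.1,6.5,0,0,0],[-1,0,0.1,7.2,0,0,0],[-1,0,0.1,7.3,0,0,0],[-1,0,0.1,7.3,0,0,0]]]'
```

```text
time_s: 57.78
eef_pos: [0.5132, -0.0319, 0.1217]
eef_rot: [0.001, 0.759, 0.651, 0.0]
wrist_force: [-0.5, 0.1, -1.2]
opening: 0.546
grasp_force: 62.0
```

```bash

python3 -m handwheel '[[[1,0,0,0,0,0,0],[1,0,0,0,0,0,0],[1,0,0,0,0,0,0],[1,0,0,0,0,0,0],[1,0,0,-4,0,0,0],[1,0,0,-9,0,0,0],[1,0,0,-14,0,0,0],[1,0,0,-14,0,0,0]]]'
python3 - <<'E'
from h import *
for n in('top','scene','wrist'):
    c=cam(n);p=cloud(c);z=p[...,2];d=p[...,:2]-C; a=d@EY;b=d@EX
    q=np.stack([a,b,z],-1); blobs(q,(z>.135)&(z<.151)&(abs(a)<.113)&(abs(b)<.04),n,20)
    if n!='wrist':
        blobs(q,(z>.175)&(z<.2)&(a>0)&(a<.2)&(b>.08)&(b<.2),'handle',8)
        blobs(p,(z>.145)&(z<.16)&(p[...,1]>.3)&(p[...,1]<.42)&(p[...,0]>.4)&(p[...,0]<.6),'flask',5)
    if n=='scene': cv2.imwrite('pics/s6.png',cv2.resize(c['frame'][140:300,230:480],None,fx=3.2,fy=3.2))
print(T()[:3,3])
E
```

```text
time_s: 58.78
eef_pos: [0.5152, -0.0325, 0.2659]
eef_rot: [0.004, 0.759, 0.651, 0.003]
wrist_force: [0.5, 0.4, -0.5]
opening: 1.002
grasp_force: 0.0
top 72 [287. 202.] mid [ 0.095 -0.     0.144] ext [0.022 0.046 0.012]
top 162 [308. 205.] mid [ 0.027 -0.002  0.144] ext [0.042 0.045 0.014]
top 29 [319. 207.] mid [-0.008 -0.002  0.144] ext [0.013 0.036 0.014]
top 50 [339. 207.] mid [-0.067  0.003  0.144] ext [0.018 0.039 0.013]
handle 35 [286. 153.] mid [0.116 0.143 0.188] ext [0.016 0.018 0.023]
flask 97 [202. 193.] mid [0.565 0.35  0.153] ext [0.033 0.032 0.013]
flask 106 [197. 231.] mid [0.447 0.365 0.152] ext [0.031 0.031 0.013]
scene 184 [347. 200.] mid [0.084 0.    0.143] ext [0.045 0.048 0.015]
scene 380 [319. 205.] mid [ 0.002 -0.     0.143] ext [0.097 0.05  0.015]
scene 194 [291. 212.] mid [-0.08   0.005  0.143] ext [0.047 0.047 0.015]
handle 57 [374. 225.] mid [0.116 0.145 0.186] ext [0.016 0.015 0.022]
flask 86 [418. 152.] mid [0.448 0.366 0.152] ext [0.036 0.033 0.014]
flask 99 [435. 178.] mid [0.566 0.35  0.152] ext [0.033 0.034 0.013]
wrist 2787 [321.  66.] mid [ 0.085 -0.003  0.148] ext [0.045 0.044 0.004]
wrist 2232 [320. 133.] mid [ 0.03  -0.005  0.148] ext [0.044 0.044 0.005]
wrist 1941 [322. 188.] mid [-0.022 -0.002  0.144] ext [0.045 0.044 0.013]
wrist 1703 [325. 239.] mid [-0.078  0.001  0.143] ext [0.045 0.045 0.014]
[ 0.51202211 -0.03156133  0.25992587]
```

View pics/s6.png

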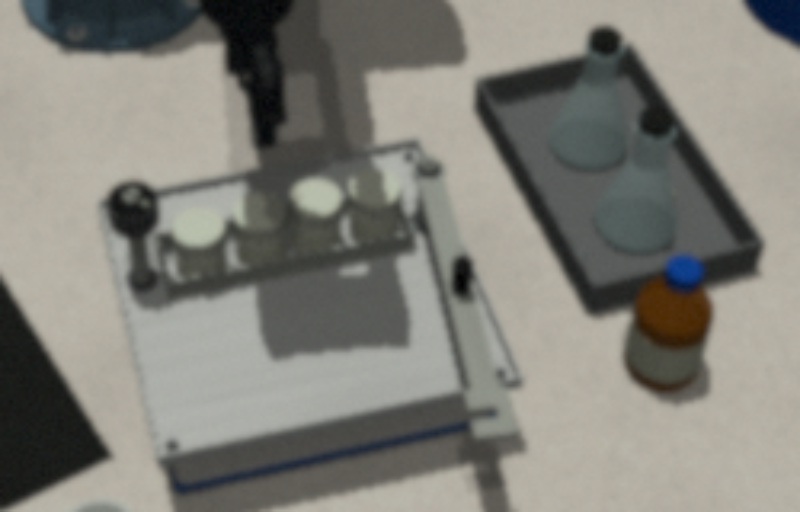

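All four bottles stand in the channel and both flasks in the tray. The bar handle is at a = 0.116, b = 0.144, which puts the bar at about 1.44 rad. Now the bar.

```bash

python3 -m handwheel '[[[1,4,4,0,0,0,0],[1,8,8,0,0,0,0],[1,12,12,0,0,0,0],[1,14,14.2,0,0,0,0],[1,14,14.2,0,0,0,0],[1,14,14.2,0,0,0,0]]]' >/dev/null
python3 - <<'E'
from h import *
c=cam("wrist"); p=cloud(c); z=p[...,2]; d=p[...,:2]-C; a=d@EY;b=d@EX
q=np.stack([a,b,z],-1); blobs(q,(z>.18)&(z<.2)&(b>.08),"handle",50)
print(T()[:3,3].round(4),tool(S(.116,.144,.164)))
E
```

```text
handle 464 [326. 205.] mid [0.118 0.141 0.189] ext [0.016 0.016 0.017]
[0.6731 0.0845 0.2597] [0.24 0.42 9.56]
```

```bash

python3 -m handwheel '[[[1,0.2,0.4,3,0,0,0],[1,0.2,0.4,7,0,0,0],[1,0.2,0.4,9.2,0,0,0],[1,0.2,0.4,9.5,0,0,0],[1,0.2,0.4,9.5,0,0,0],[-1,0.2,0.4,9.5,0,0,0],[-1,0.2,0.4,9.5,0,0,0],[-1,0.2,0.4,9.5,0,0,0],[-1,0.2,0.4,9.5,0,0,0],[-1,0.2,0.4,9.5,0,0,0]]]'
python3 -c "
from h import *
print(tool(S(-.010,0,.164)))"
```

```text
time_s: 60.98
eef_pos: [0.677, 0.0871, 0.1665]
eef_rot: [-0.001, 0.759, 0.651, -0.001]
wrist_force: [-8.7, 2.1, 6.7]
opening: 0.189
grasp_force: 59.1
[-12.67 -14.35   0.29]
```

```bash

python3 -m handwheel '[[[-1,-2.1,-0.4,0,0,0,0],[-1,-4.0,-1.1,0,0,0,0],[-1,-5.8,-2.1,0,0,0,0],[-1,-7.4,-3.3,0,0,0,0],[-1,-8.9,-4.7,0,0,0,0],[-1,-10.1,-6.3,0,0,0,0],[-1,-11.1,-8.0,0,0,0,0],[-1,-11.9,-9.9,0,0,0,0],[-1,-11.9,-9.9,0,0,0,0]]]'
python3 -c "
from h import *
print(tool(S(-.010,0,.164)),tool(S(-.0029,.0448,.164)))"
```

```text
time_s: 62.1
eef_pos: [0.5636, -0.0251, 0.1666]
eef_rot: [0.007, 0.76, 0.65, -0.003]
wrist_force: [6.4, -28.8, -8.0]
opening: 0.185
grasp_force: 59.2
[ 0.12 -4.84  0.22] [ 0.85 -0.37  0.24]
```

```bash

python3 -m handwheel '[[[-1,0,0,0,0,0,0],[-1,0,0,0,0,0,0]]]'
python3 - <<'E'
from h import *
d=T()[:2,3]-C; print(d@EY,d@EX,obs()['torque'].round(2))
c=cam("top"); cv2.imwrite('pics/t7.png',cv2.resize(c['frame'][120:260,240:400],None,fx=4,fy=4))
E
```

```text
time_s: 62.35
eef_pos: [0.5644, -0.025, 0.1666]
eef_rot: [0.007, 0.76, 0.65, -0.003]
wrist_force: [6.6, -30.0, -6.3]
opening: 0.184
grasp_force: 59.4
-0.011110566231079392 0.04911864782538266 [-4.68 -0.7  -0.16]
```

View pics/t7.png

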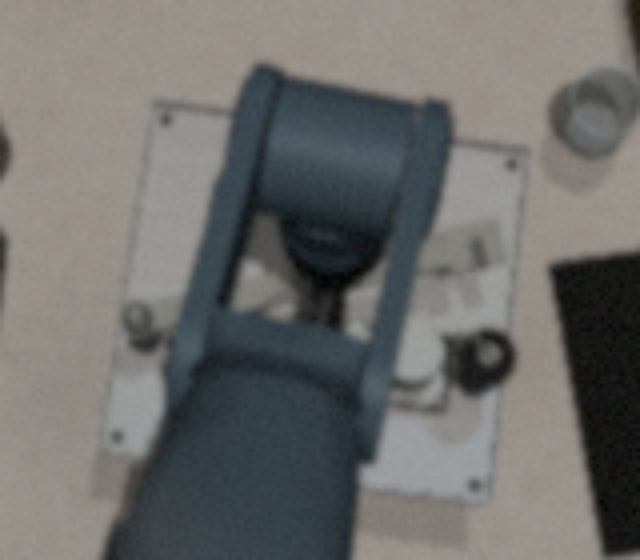

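The bar is about 20° from home. The round post rolled about 9 mm inside the pads, which explains the radial force. I'll open, re-centre and regrip.

```bash

python3 -m handwheel '[[[0,0,0,0,0,0,0],[0,0,0,0,0,0,0],[0,0,0,0,0,0,0],[0,0,0,0,0,0,0]]]'
python3 - <<'E'
from h import *
d=T()[:2,3]-C; print(d@EY,d@EX)
c=cam("wrist"); p=cloud(c); z=p[...,2]; d=p[...,:2]-C; a=d@EY;b=d@EX
q=np.stack([a,b,z],-1); blobs(q,(z>.18)&(z<.2)&(b>-.02)&(b<.09)&(abs(a)<.06),"handle",30)
E
```

```text
time_s: 62.9
eef_pos: [0.5625, -0.0157, 0.1659]
eef_rot: [-0.0, 0.759, 0.651, 0.0]
wrist_force: [0.7, 0.3, -0.3]
opening: 0.501
grasp_force: 0.0
-0.0022555133598874035 0.04585518729854275
handle 811 [269. 268.] mid [-0.001  0.016  0.19 ] ext [0.022 0.014 0.019]
handle 816 [374. 268.] mid [-0.001  0.072  0.19 ] ext [0.022 0.014 0.02 ]
handle 1381 [327. 273.] mid [0.    0.047 0.189] ext [0.016 0.017 0.016]
```

```bash

python3 -m handwheel '[[[-1,0,0,0,0,0,0],[-1,0,0,0,0,0,0],[-1,0,0,0,0,0,0],[-1,-0.3,-0.8,0,0,0,0],[-1,-0.5,-1.6,0,0,0,0],[-1,-0.7,-3.1,0,0,0,0],[-1,-0.8,-4.3,0,0,0,0],[-1,-0.8,-4.8,0,0,0,0],[-1,-0.8,-4.9,0,0,0,0],[-1,-0.8,-4.9,0,0,0,0]]]'
python3 - <<'E'
from h import *
d=T()[:2,3]-C; print(d@EY,d@EX)
E
```

```text
time_s: 64.2
eef_pos: [0.514, -0.0195, 0.1663]
eef_rot: [0.003, 0.759, 0.651, -0.0]
wrist_force: [8.4, -9.9, -4.9]
opening: 0.191
grasp_force: 59.8
-0.013372350834894874 -0.0014508577461245478
```

```bash

python3 -m handwheel '[[[-1,0,-0.3,0,0,0,0],[-1,0,-0.3,0,0,0,0],[-1,0,-0.3,0,0,0,0]]]'
python3 -c "
from h import *
d=T()[:2,3]-C; print(d@EY,d@EX)"
python3 -m handwheel '[[[0,0,0,0,0,0,0],[0,0,0,0,0,0,0],[0,0,0,0,0,0,0],[0,0,0,-4,0,0,0],[1,0,0,-9,0,0,0],[1,0,0,-13,0,0,0],[1,4,0,-13,0,0,0],[1,4,0,-13,0,0,0]]]'
python3 - <<'E'
from h import *
for n in('wrist','top'):
    c=cam(n); p=cloud(c); z=p[...,2]; d=p[...,:2]-C; a=d@EY;b=d@EX
    q=np.stack([a,b,z],-1); blobs(q,(z>.17)&(z<.197)&(b>-.03)&(b<.09)&(abs(a)<.06),"handle",20)
    blobs(q,(z>.17)&(z<.2)&(a<-.1)&(a>-.17)&(abs(b)<.05),"knob",20)
    if n=='wrist':
        m=(z>.153)&(z<.162)&(abs(b)<.1)&(abs(a)<.15)&(abs(a+.01)>.015); print(np.polyfit(a[m],b[m],1), np.nanpercentile(a[m],[1,99]))
        cv2.imwrite('pics/w8.png',c['frame'])
E
```

```text
time_s: 64.58
eef_pos: [0.514, -0.0195, 0.1664]
eef_rot: [0.006, 0.759, 0.651, 0.002]
wrist_force: [21.7, -10.3, -14.9]
opening: 0.188
grasp_force: 59.4
-0.013382255428028149 -0.0014710780814397965
time_s: 65.58
eef_pos: [0.5159, 0.0253, 0.2964]
eef_rot: [0.0, 0.758, 0.652, 0.0]
wrist_force: [-0.1, 0.2, -0.8]
opening: 1.001
grasp_force: 0.0
handle 392 [326. 230.] mid [-0.008 -0.004  0.184] ext [0.016 0.017 0.026]
knob 1363 [325. 326.] mid [-0.131 -0.004  0.185] ext [0.038 0.043 0.029]
[ 0.00879465 -0.00371422] [-0.11993027  0.14759402]
knob 166 [362. 210.] mid [-0.136 -0.003  0.188] ext [0.042 0.042 0.023]
```

View pics/w8.png

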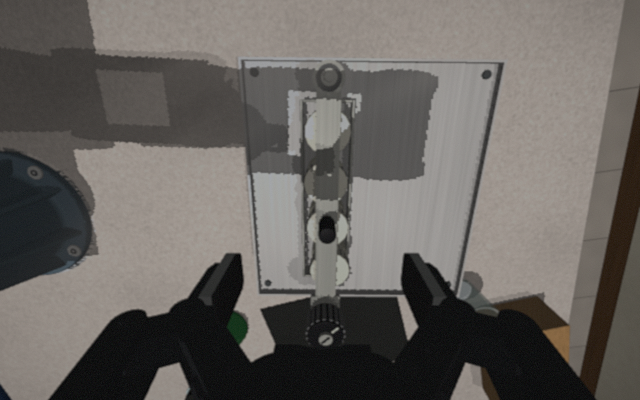

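The bar is against a hard stop (no movement under 22 N) with its fit line along the channel. In the wrist view it covers the caps and passes under the knob at (325,325). Now I go over the knob and wind q6 back.

```bash
python3 -c "
from h import *
print(tool([.4967,-.1395,.162]),obs()['q'].round(2))"
python3 -m handwheel '[[[1,-2,0,0,0,0,-10],[1,-4,0,0,0,0,-20],[1,-7,0,0,0,0,-30],[1,-10,0,0,0,0,-40],[1,-13,0,0,0,0,-50],[1,-16,0,0,0,0,-60],[1,-16.5,0,0,0,0,-70],[1,-16.5,0,0,0,0,-80],[1,-16.5,0,0,0,0,-90],[1,-16.5,0,0,0,0,-100]]]' >/dev/null
python3 -m handwheel '[[[1,0,0,0,0,0,-10],[1,0,0,0,0,0,-20],[1,0,0,0,0,0,-30],[1,0,0,0,0,0,-40],[1,0,0,0,0,0,-50],[1,0,0,0,0,0,-60],[1,0,0,0,0,0,-64],[1,0,0,0,0,0,-64],[1,0,0,0,0,0,-64]]]'
python3 -c "
from h import *
print(tool([.4967,-.1395,.162]),obs()['q'].round(3))"
```

```text
[-16.41   0.61  13.36] [-0.18 -0.    1.67 -0.    1.47 -0.03]
time_s: 68.05
eef_pos: [0.5011, -0.1181, 0.2949]
eef_rot: [-0.01, -0.524, 0.852, -0.007]
wrist_force: [-0.5, -1.0, -0.1]
opening: 1.003
grasp_force: 0.0
[ 1.78 -0.57 13.34] [-0.447  0.     1.674 -0.025  1.468 -3.118]
```

```bash

python3 -m handwheel '[[[1,0,0,0,0,0,8],[1,0,0,0,0,0,8],[1,0,0,0,0,0,8],[1,0,0,0,0,0,8]]]'
python3 -c "
from h import *
print(tool([.4967,-.1395,.162]),obs()['q'].round(3))"
```

```text
time_s: 68.55
eef_pos: [0.5015, -0.1177, 0.2953]
eef_rot: [-0.01, -0.464, 0.886, -0.008]
wrist_force: [0.6, 0.3, 0.7]
opening: 0.998
grasp_force: 0.0
[ 1.74 -0.79 13.38] [-0.446 -0.     1.673 -0.025  1.468 -2.979]
```

```bash

python3 -m handwheel '[[[1,1.7,-0.8,0,0,0,0],[1,1.7,-0.8,5,0,0,0],[1,1.7,-0.8,8,0,0,0],[1,1.7,-0.8,8,0,0,0],[1,1.7,-0.8,8,0,0,0]]]'
python3 -c "
from h import *
print(tool([.4967,-.1395,.162]),obs()['q'].round(3),T().round(3)[:3,2])"
```

```text
time_s: 69.18
eef_pos: [0.4983, -0.1387, 0.2172]
eef_rot: [-0.009, -0.464, 0.886, -0.008]
wrist_force: [0.3, -0.1, 0.6]
opening: 0.998
grasp_force: 0.0
[0.02 0.12 5.52] [-0.486  0.066  1.764 -0.026  1.308 -3.014] [-0.009 -0.023 -1.   ]
```

```bash

python3 -m handwheel '[[[1,0,0,0,-0.3,-1.4,0],[1,0,0,0,-0.3,-1.4,0],[1,0,0,0,-0.3,-1.4,0]]]'
python3 - <<'E'
from h import *
c=cam('wrist'); p=cloud(c); z=p[...,2]
print(tool([.4967,-.1395,.162]),T().round(3)[:3,2])
blobs(p,(z>.19)&(z<.2)&(abs(p[...,0]-.497)<.04)&(abs(p[...,1]+.14)<.04),'knobtop',50)
v,u=np.where((z>.19)&(z<.2)&(abs(p[...,0]-.497)<.03)&(abs(p[...,1]+.14)<.03)); v0,u0=int(v.mean())-50,int(u.mean())-50
cv2.imwrite('pics/k0.png',cv2.resize(c['frame'][v0:v0+100,u0:u0+100],None,fx=5,fy=5,interpolation=2)); print(u0,v0)
E
```

```text
time_s: 69.55
eef_pos: [0.4978, -0.1381, 0.2164]
eef_rot: [0.0, -0.464, 0.886, 0.0]
wrist_force: [0.7, 0.6, -0.2]
opening: 1.002
grasp_force: 0.0
[0.19 0.   5.42] [ 0.  0. -1.]
knobtop 2900 [324. 229.] mid [ 0.493 -0.14   0.195] ext [0.041 0.041 0.009]
274 179
```

View pics/k0.png

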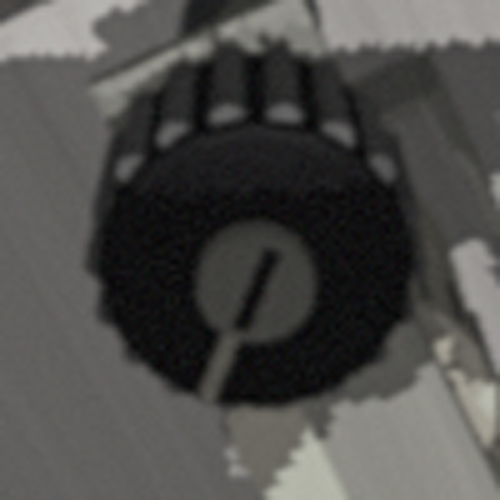

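Black and white lines are in one line (crop (270,255)-(215,400)), so the slip is zero. I descend and grip.

```bash

python3 -m handwheel '[[[1,0.2,0.1,2,0,0,0],[1,0.2,0.1,4,0,0,0],[1,0.2,0.1,5.2,0,0,0],[1,0.2,0.1,5.2,0,0,0],[-1,0.2,0.1,5.2,0,0,0],[-1,0.2,0.1,5.2,0,0,0],[-1,0.2,0.1,5.2,0,0,0],[-1,0.2,0.1,5.2,0,0,0]]]'
python3 -c "
from h import *
print(tool([.4967,-.1395,.162]),obs()['q'].round(3),obs()['torque'].round(2))"
```

```text
time_s: 70.6
eef_pos: [0.4954, -0.1386, 0.165]
eef_rot: [-0.0, -0.464, 0.886, 0.001]
wrist_force: [-4.8, 2.6, 8.5]
opening: 0.477
grasp_force: 60.1
[ 0.   -0.16  0.3 ] [-0.504  0.118  1.82   0.     1.205 -3.039] [ 0.46  0.84 -0.03]
```

```bash

python3 -m handwheel '[[[-1,0,0.15,0,0,0,0],[-1,0,0.15,0,0,0,8],[-1,0,0.15,0,0,0,16],[-1,0,0.15,0,0,0,25],[-1,0,0.15,0,0,0,34],[-1,0,0.15,0,0,0,43],[-1,0,0.15,0,0,0,52],[-1,0,0.15,0,0,0,60],[-1,0,0.15,0,0,0,60],[-1,0,0.15,0,0,0,60]]]'
python3 -c "
from h import *
print(obs()['q'][5].round(3),obs()['torque'].round(2))"
python3 -m handwheel '[[[-1,0,0,0,0,0,8],[-1,0,0,0,0,0,16],[-1,0,0,0,0,0,25],[-1,0,0,0,0,0,34],[-1,0,0,0,0,0,43],[-1,0,0,0,0,0,52],[-1,0,0,0,0,0,61],[-1,0,0,0,0,0,70],[-1,0,0,0,0,0,70]]]'
python3 -c "
from h import *
print(obs()['q'][5].round(3),obs()['torque'].round(2))"
```

```text
time_s: 71.85
eef_pos: [0.4956, -0.1391, 0.165]
eef_rot: [0.001, 0.04, 0.999, -0.001]
wrist_force: [2.8, -3.8, 6.1]
opening: 0.48
grasp_force: 60.2
-1.995 [-0.75 -0.36  0.05]
time_s: 72.97
eef_pos: [0.4951, -0.1398, 0.165]
eef_rot: [0.001, 0.607, 0.795, -0.001]
wrist_force: [-0.4, -7.0, 6.1]
opening: 0.475
grasp_force: 60.3
-0.771 [-1.16  0.07 -0.07]
```

```bash
cat >> h.py <<'E'
def lines(save=None):
    c=cam('wrist'); g=cv2.cvtColor(c['frame'],cv2.COLOR_BGR2GRAY); p=cloud(c); E=np.linalg.inv(c['E'])
    s=np.linspace(-.026,.026,261); c0=np.array([.4955,-.139])
    def rect(c0):
        X,Y=np.meshgrid(c0[0]+s,c0[1]+s); q=np.stack([X,Y,np.full_like(X,.195),np.ones_like(X)],-1)@E.T
        return cv2.remap(g,(c['fx']*q[...,0]/q[...,2]+c['cx']).astype(np.float32),(c['fy']*q[...,1]/q[...,2]+c['cy']).astype(np.float32),1)
    im=rect(c0)   # find the steel disc
    best=max(((cv2.GaussianBlur(im,(0,0),5)[130+j,130+i].astype(float),i,j) for i in range(-35,36,2) for j in range(-35,36,2)))
    th=np.deg2rad(np.arange(0,360,1))
    disc=(im>45).astype(np.uint8); disc=cv2.morphologyEx(disc,cv2.MORPH_OPEN,np.ones((25,25),np.uint8))
    k,L,st,ce=cv2.connectedComponentsWithStats(disc)
    out=[(st[i,4],ce[i].round(),st[i,2:4].tolist()) for i in range(1,k)]
    if save: cv2.imwrite(save,cv2.resize(im,None,fx=2,fy=2))
    return im,out
E
python3 - <<'E'
from h import *
im,out=lines('pics/k1.png'); print(out); 
E
```

```text
[(np.int32(2241), array([102., 123.]), [37, 68]), (np.int32(1367), array([146., 111.]), [31, 46]), (np.int32(621), array([  8., 242.]), [17, 37]), (np.int32(429), array([250., 250.]), [22, 22])]
```

View pics/k1.png

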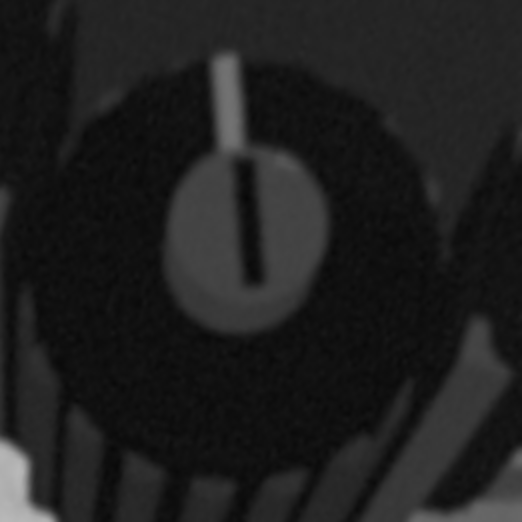

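The lines still align (white at (225,55)-(232,150), black at (242,160)-(255,285)), so the knob is turning with the screw. I'll measure both angles by code while turning on.

```bash
cat >> h.py <<'E'
def slip(save=None):
    im,_=lines(save); im=cv2.GaussianBlur(im,(0,0),1)
    yy,xx=np.mgrid[:261,:261]; r=np.hypot(xx-120,yy-124)
    m=((im>48)&(r<70)).astype(np.uint8); m=cv2.morphologyEx(m,cv2.MORPH_OPEN,np.ones((15,15),np.uint8))
    hull=cv2.convexHull(cv2.findNonZero(m)); M=np.zeros_like(m); cv2.fillPoly(M,[hull],1); cen=np.array(cv2.moments(M,True)['m10']),; mo=cv2.moments(M,True); cx,cy=mo['m10']/mo['m00'],mo['m01']/mo['m00']
    Me=cv2.erode(M,np.ones((9,9),np.uint8)); Md=cv2.dilate(M,np.ones((7,7),np.uint8))
    def ang(k):
        n,L,s,_=cv2.connectedComponentsWithStats(k.astype(np.uint8)); i=1+np.argmax(s[1:,4]); v,u=np.where(L==i)
        vx,vy,x0,y0=cv2.fitLine(np.stack([u,v],1).astype(np.float32),2,0,.01,.01).ravel()
        return np.degrees(np.arctan2(vy,vx))%180, s[i,4],(round(float(x0)),round(float(y0)))
    w=(im>75)&(Md==0)&(np.hypot(xx-116,yy-133)<100)
    return dict(disc=(round(cx),round(cy),int(M.sum())),black=ang((im<38)&(Me>0)),white=ang(w))
E
python3 -c "
from h import *
print(slip())"
python3 -m handwheel '[[[-1,0,0,0,0,0,8],[-1,0,0,0,0,0,16],[-1,0,0,0,0,0,25],[-1,0,0,0,0,0,34],[-1,0,0,0,0,0,43],[-1,0,0,0,0,0,52],[-1,0,0,0,0,0,61],[-1,0,0,0,0,0,70],[-1,0,0,0,0,0,70]]]'
python3 -c "
from h import *
print(obs()['q'][5].round(3),obs()['torque'].round(2),slip('pics/k2.png'))"
```

```text
{'disc': (121, 113, 6411), 'black': (np.float32(85.43461), np.int32(607), (124, 111)), 'white': (np.float32(82.62477), np.int32(227), (113, 43))}
time_s: 74.2
eef_pos: [0.4943, -0.1395, 0.165]
eef_rot: [0.001, 0.953, 0.303, -0.001]
wrist_force: [-4.6, -6.0, 8.5]
opening: 0.478
grasp_force: 60.5
0.451 [-1.04  0.57 -0.01] {'disc': (105, 123, 6483), 'black': (np.float32(15.281642), np.int32(459), (101, 119)), 'white': (np.float32(20.361761), np.int32(421), (33, 106))}
```

```bash
for i in 1; do :; done
python3 -m handwheel '[[[-1,0,0,0,0,0,8],[-1,0,0,0,0,0,16],[-1,0,0,0,0,0,16]]]' >/dev/null
python3 -c "
from h import *
print(obs()['q'][5].round(3),obs()['torque'].round(2),slip())"
python3 -m handwheel '[[[-1,0,0,0,0,0,8],[-1,0,0,0,0,0,16],[-1,0,0,0,0,0,16]]]' >/dev/null
python3 -c "
from h import *
print(obs()['q'][5].round(3),obs()['torque'].round(2),slip())"
```

```text
0.73 [-0.93  0.62 -0.05] {'disc': (104, 127, 6498), 'black': (np.float32(179.58199), np.int32(429), (98, 124)), 'white': (np.float32(93.81448), np.int32(569), (29, 135))}
1.009 [-0.74  0.7  -0.03] {'disc': (105, 130, 6255), 'black': (np.float32(163.3033), np.int32(423), (96, 130)), 'white': (np.float32(80.849846), np.int32(744), (36, 157))}
```

The black line still follows (16° per step), so the screw is still turning. I'll track the black line against the tool rotation as the slip measure.

```bash

python3 -m handwheel '[[[-1,0,0,0,0,0,8],[-1,0,0,0,0,0,16],[-1,0,0,0,0,0,16]]]' >/dev/null
python3 -c "
from h import *
print(obs()['q'][5].round(3),obs()['torque'].round(2),slip())"
python3 -m handwheel '[[[-1,0,0,0,0,0,8],[-1,0,0,0,0,0,16],[-1,0,0,0,0,0,16]]]' >/dev/null
python3 -c "
from h import *
print(obs()['q'][5].round(3),obs()['torque'].round(2),slip())"
```

```text
1.288 [-0.71  0.74 -0.03] {'disc': (106, 134, 6219), 'black': (np.float32(147.21217), np.int32(442), (96, 136)), 'white': (np.float32(61.84797), np.int32(731), (44, 175))}
1.567 [-0.52  0.67 -0.03] {'disc': (107, 137, 6134), 'black': (np.float32(131.0397), np.int32(486), (99, 142)), 'white': (np.float32(30.59456), np.int32(596), (55, 188))}
```

```bash

python3 -m handwheel '[[[-1,0,0,0,0,0,8],[-1,0,0,0,0,0,16],[-1,0,0,0,0,0,16]]]' >/dev/null
python3 -c "
from h import *
print(obs()['q'][5].round(3),obs()['torque'].round(2),slip())"
python3 -m handwheel '[[[-1,0,0,0,0,0,8],[-1,0,0,0,0,0,16],[-1,0,0,0,0,0,16]]]' >/dev/null
python3 -c "
from h import *
print(obs()['q'][5].round(3),obs()['torque'].round(2),slip())"
```

```text
1.847 [-0.41  0.58 -0.03] {'disc': (109, 140, 5895), 'black': (np.float32(115.422554), np.int32(532), (103, 146)), 'white': (np.float32(115.66923), np.int32(415), (82, 204))}
2.126 [-0.35  0.4  -0.04] {'disc': (112, 142, 5592), 'black': (np.float32(108.88863), np.int32(555), (108, 149)), 'white': (np.float32(99.28808), np.int32(310), (103, 210))}
```

The screw is now tight: black stopped at 109° while white went on to 99°, so the slip is about 9.6°. I turn 20° more, for about 30° (0.52 rad).

```bash

python3 -m handwheel '[[[-1,0,0,0,0,0,8],[-1,0,0,0,0,0,16],[-1,0,0,0,0,0,20],[-1,0,0,0,0,0,20],[-1,0,0,0,0,0,20]]]' >/dev/null
python3 -c "
from h import *
print(obs()['q'][5].round(3),obs()['torque'].round(2),slip())"
```

```text
2.473 [-0.3   0.27 -0.05] {'disc': (116, 145, 5541), 'black': (np.float32(108.93069), np.int32(603), (115, 152)), 'white': (np.float32(80.06202), np.int32(200), (131, 212))}
```

Slip is about 29° (0.50 rad) and the screw has stopped. I let go, rise and check everything.

```bash

python3 -m handwheel '[[[1,0,0,0,0,0,0],[1,0,0,0,0,0,0],[1,0,0,0,0,0,0],[1,0,0,0,0,0,0],[1,0,0,-3,0,0,0],[1,0,0,-5.5,0,0,0],[1,0,0,-5.5,0,0,0],[1,0,0,-5.5,0,0,0]]]'
python3 - <<'E'
from h import *
print(slip('pics/k3.png'))
for n in('top','scene'):
    c=cam(n);p=cloud(c);z=p[...,2];d=p[...,:2]-C; a=d@EY;b=d@EX; q=np.stack([a,b,z],-1)
    blobs(q,(z>.175)&(z<.197)&(abs(a+.01)<.03)&(abs(b)<.03),'handle',8)
    blobs(q,(z>.135)&(z<.151)&(abs(a)<.113)&(abs(b)<.04),n+' caps',8)
    blobs(p,(z>.145)&(z<.16)&(p[...,1]>.3)&(p[...,1]<.42)&(p[...,0]>.4)&(p[...,0]<.6),'flask',5)
    if n=='scene': cv2.imwrite('pics/s9.png',cv2.resize(c['frame'][140:340,170:480],None,fx=2.5,fy=2.5))
E
```

```text
time_s: 78.47
eef_pos: [0.494, -0.1378, 0.2179]
eef_rot: [-0.0, 0.762, -0.648, -0.001]
wrist_force: [-0.1, 0.6, -0.1]
opening: 0.999
grasp_force: 0.0
{'disc': (117, 141, 5260), 'black': (np.float32(109.00326), np.int32(412), (116, 145)), 'white': (np.float32(83.58217), np.int32(106), (131, 216))}
handle 28 [321. 204.] mid [-0.011 -0.001  0.186] ext [0.016 0.015 0.019]
top caps 26 [291. 197.] mid [0.085 0.017 0.147] ext [0.034 0.013 0.008]
top caps 16 [308. 199.] mid [0.028 0.018 0.148] ext [0.027 0.007 0.006]
top caps 26 [326. 201.] mid [-0.027  0.019  0.147] ext [0.031 0.01  0.007]
top caps 14 [347. 204.] mid [-0.094  0.019  0.147] ext [0.015 0.011 0.007]
top caps 45 [290. 208.] mid [ 0.082 -0.016  0.143] ext [0.04  0.015 0.015]
top caps 48 [308. 210.] mid [ 0.027 -0.018  0.144] ext [0.039 0.014 0.014]
top caps 33 [324. 212.] mid [-0.023 -0.017  0.144] ext [0.034 0.012 0.013]
top caps 17 [343. 214.] mid [-0.085 -0.017  0.143] ext [0.021 0.008 0.015]
flask 96 [202. 193.] mid [0.565 0.35  0.153] ext [0.033 0.032 0.013]
flask 101 [197. 231.] mid [0.449 0.364 0.153] ext [0.034 0.031 0.014]
handle 44 [315. 196.] mid [-0.01  -0.     0.186] ext [0.016 0.021 0.022]
scene caps 89 [347. 203.] mid [0.085 0.013 0.143] ext [0.047 0.024 0.015]
scene caps 176 [320. 209.] mid [0.003 0.014 0.143] ext [0.096 0.022 0.015]
scene caps 112 [292. 215.] mid [-0.08   0.017  0.144] ext [0.046 0.025 0.014]
flask 80 [419. 152.] mid [0.447 0.365 0.152] ext [0.034 0.031 0.012]
flask 94 [435. 178.] mid [0.566 0.351 0.152] ext [0.035 0.034 0.014]
```

View pics/s9.png

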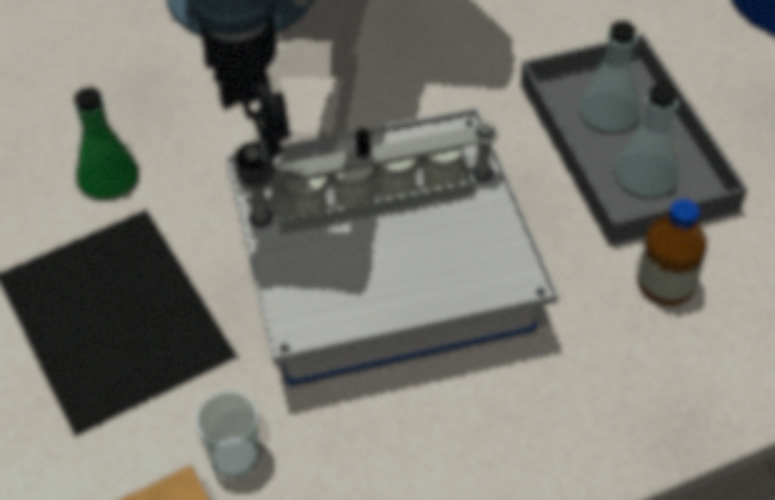

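Bar home under the knob, four bottles upright, both flasks in the tray, reagent bottle and beaker where they stood. The hand is clear, so I hand in.

```bash
python3 -m handwheel '[[[1,0,0,-4,0,0,0],[1,0,0,-4,0,0,0],[1,0,0,-4,0,0,0]]]' >/dev/null; python3 -c "
from bench import ctrl
print(ctrl.hand_in())"
```

```text
the job is handed in; nothing more can be done
None
```

The job is handed in, with no verdict returned: by my last check both flasks stand in the tray, all four bottles stand in the channel (one fell over during placing and was righted), the bar is home, and the knob is tight and slipped about 0.45–0.5 rad (one click).

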